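# Close the saw's terminal box under the fence

## Task

Take the loose cover plate out of the plywood cubby and put it back on the open terminal box under the saw fence: the large hole goes over the thick pin and the small hole over the thin pin, with the plate seated fully down and flat on the box's rim, then let go of it. Leave the glue bottle, screw jar, tin and wood offcut where they stand.

Things in the scene. Friction and masses are not known exactly. Their poses are not given: they have to be found in the camera images.
- cover: Loose cover plate, white painted metal, 200 (x) x 80 (y) x 6 mm, 0.18 to 0.35 kg, with a grip rib on top and two holes. Origin: centre of its underside, z up. It starts flat on the bench, rib up, large-hole half inside the cubby, small-hole half (94 to 106 mm) sticking out. Once seated the small-hole half is under the fence, so it must be laid on free bench and taken again by the large-hole half.
- rib (a point): Centre of the cover's grip rib, 15 mm above the underside. The rib runs along the cover's x, 140 mm long (x -70 to +70), 16 mm wide, from 6 to 24 mm above the underside. Pinch it from above anywhere along its length; a grip of 60 N near an end keeps the plate level.
- hole_big (a point): Centre of the cover's large hole (17.5 mm in diameter, through), at the underside, at cover x = -85 mm.
- hole_small (a point): Centre of the cover's small hole (11.5 mm in diameter, through), at the underside, at cover x = +85 mm.
- terminal_box: Fixed grey open-topped box, 200 (x) x 80 (y) x 40 mm high, origin at the centre of its foot on the bench. The cover rests on its rim (z = 40), axes along the box's, origin 40 mm above the box's. Two upright pins with bevelled tips rise to z = 48.5 mm on its centre line. A saw fence fixed to it spans its +x half. Its -x end faces the robot within 0.3 rad.
- pin_big (a point): On the axis of the thick pin (14 mm in diameter) at the height of the rim; box x = -85 mm, the end clear of the fence.
- pin_small (a point): On the axis of the thin pin (8 mm in diameter) at the height of the rim; box x = +85 mm, under the fence.
- fence (a point): Aluminium fence beam: middle of its underside, 92 mm above the bench. In box axes the beam covers x 20 to 105, y -125 to 125, z 92 to 142 mm, on two legs at |y| 80 to 100 mm (x 20 to 105). The cover goes in level from the box's -x side, between pin tips and beam, then down.
- cubby: Fixed plywood cubby; origin on the bench at the middle of its mouth. It extends over x 0 to 150, y -67 to 67 mm, 150 mm high. The lower hole, where the cover lies on the bench, is 110 mm wide and 70 mm high, open at the mouth (-x), which faces the robot within 0.3 rad.
- glue_bottle: Loose plastic glue bottle standing, 60 mm in diameter, 180 mm high, origin at the centre of its foot. Leave alone.
- screw_jar: Loose grey plastic jar with a black lid, 70 mm in diameter, 100 mm high, origin at the centre of its foot. Leave alone.
- tin: Loose low dark tin, 68 mm in diameter, 45 mm high, origin at the centre of its foot, beside the cubby's mouth. Leave alone.
- offcut: Loose wood offcut, 120 (x) x 45 (y) x 40 mm high, origin at the centre of its underside, beside the terminal box. Leave alone.
There are look-alikes about, which are no part of the job. There is more than one size of the cover; the one meant has the size given above.

How it is judged (in metres and radians):
At the end, for the whole second after the job is handed in: The cover sits on the terminal box: large hole centred on the thick pin and small hole on the thin pin within 4 mm, origin no more than 2.5 mm above its seat on the rim, tilted less than 0.03 rad, at rest and let go (distance between hole_big and pin_big below 0.004 m and distance between hole_small and pin_small below 0.004 m and angle between the z axis of cover and the z axis of terminal_box, either way round below 0.03 rad and z of cover in the frame of terminal_box below 0.0425 m and linear speed of cover below 0.01 m/s and contact force between cover and the fingers below 0.1 N); the robot touches nothing.
It fails at once if the glue bottle is moved more than 30 mm or tipped (distance of glue_bottle from where it was at the start of the episode above 0.03 m or angle between glue_bottle's own z axis and vertical above 0.4 rad).
It fails at once if the screw jar is moved more than 30 mm or tipped (distance of screw_jar from where it was at the start of the episode above 0.03 m or angle between screw_jar's own z axis and vertical above 0.4 rad).
It fails at once if the tin is moved more than 30 mm (distance of tin from where it was at the start of the episode above 0.03 m).
It fails at once if the offcut is moved more than 30 mm (distance of offcut from where it was at the start of the episode above 0.03 m).
It also fails if it takes over 72 s, if anything falls off the work surface, if the arm or the gripper's body presses on something with over 40 N, if the wrist force passes 120 N, or if a joint passes its speed limit or range.

## Robot

A 7-joint arm with a two-finger parallel gripper is mounted at the origin on the work surface. World frame = base frame: x ahead of the robot, y to its left, z up, the work surface at z = 0. Lengths are in m, angles in degrees, forces in N, time in s.
With the tool pointing down it reaches from about 0.425 to 0.875 m from the base axis. Payload 4.7 kg.
Tool frame: the origin (TCP) lies at the very end of the fingers, on their centre line; the grasp point (between the pads) lies 19 mm behind it; z points along the fingers, y is the direction in which the jaws open and shut (so a half turn about z gives the same grasp; the last joint's range is limited). The gripper opens to 87 mm and grips with 3 to 60 N. Pads are 19 mm wide; open, the fingers measure 117 mm over their backs; the gripper's body (75 mm by 190 mm) begins 51 mm behind the grasp point.
Start: joints at [74.089, 18.392, -4.016, 83.108, 1.295, 78.541, -3.26], TCP at [0.187, -0.623, 0.198] pointing down, gripper open.
Joint ranges: [-163.93, 163.93], [-17.29, 119.83], [-79.2, 71.16], [3.27, 140.29], [-89.18, 269.18], [5.43, 117.66], [-154.24, 154.24]. Speed limits (degrees/s): [147.25, 147.25, 180, 180, 180, 180, 180].

## Interface

Orientations are given as [roll, pitch, yaw] about the fixed x, y, z axes, in that order (R = Rz(yaw) Ry(pitch) Rx(roll)).
In Python, from cell import monitor, imaging, ticket, spot_in, pinpoint gives the robot as it stands.
- The arm moves only by the tool servo_tool, never from a script. Its argument "targets" is a list of rows, each a list of 5 numbers: the opening in per cent of the stroke, from 0 (shut) to 100 (fully open), then the shift along the tool's x, y, z in m, then the turn about the tool's z in rad. In form: [[grip, dx, dy, dz, turn], ...]. A call has 1 to 5 rows; each row is the pose to reach, as a shift and turn from the pose commanded when the call began, along the tool's axes at that moment; what a row does not reach only later rows make up. A row lasts 1/8 s, in which the tool goes at most 62.5 mm and 10.7 degrees, less where a joint would pass 70% of its speed; a pose out of reach is approached as far as the arm can. A call with a gripper value outside its range is refused whole. The fingers move at their own pace and stop on an object; "grip_force" is the grip in N (left out, the last holds). Time passes only in rows, so rows that repeat a pose let the fingers close. It gives the time, the measured TCP pose, the force and the opening at its end, in the units of the state.
- monitor.get_obs(): the state, without advancing time (a new reading comes with each control period).
- imaging.read_camera(name): name is "side" or "top"; returns a dict with "frame" (420x560x3 uint8, blue, green, red), "depth" (420x560 float32, m along the optical axis (not along the pixel's ray), 0 where there is no reading), "K" (3x3 intrinsics, pixels), "world_from_camera" (4x4, takes a point from camera to world coordinates). Camera axes: x right, y down, z forward; pixel columns grow to the right and rows downward; lengths in m; the calibration is good to about 2 mm. A picture is of the moment at which its call begins.
- ticket.sign_off(): hands the job in, once; it reports no verdict.
Trained networks look in the newest picture that a camera, given by its name, has taken for a name from the list of things; names that differ only in an ending like _2 or _b are one class to them, and where a whole thing is asked for, a point or a joint stands for the part that bears it (a point fixed in the world has none). Each returns a list of dicts, best first, with "confidence" (0 to 1); they miss things now and then, are a little off and sometimes report something else, mostly with a low value. They report only what shows in the picture. A call takes as long as a camera call. They do not tell look-alikes from the thing itself.
- spot_in(camera, label): "at" ([column, row] in pixels, amid what is visible of it).
- pinpoint(camera, label): "at" ([column, row] in pixels: a listed point, or the origin of a listed thing).
The state is a dict: "time_s": time; "qpos": joint angles; "joint_velocities": joint speeds; "effort": joint torques, N m; "tool_pos": TCP position; "tool_rot": TCP orientation; "force": force on the tool from outside, world axes, zero at the start; "wrist_torque": the same for the moment, N m; "grip_width": finger opening in m.
Only numpy, scipy, OpenCV 4.12 (cv2) and the standard library are available. Lean on these libraries where they do the work, as an engineer would, in place of code of your own. Each camera call takes 0.05 s, during which the arm holds its last target.

## Working session

There is one attempt and no reset: what is moved stays moved. The work goes in short steps, Python scripts to look and compute and a tool call to move; the robot and the scene stay as the last step left them, time stands still between calls to the robot, and variables do not carry over. Pictures are saved under pics/ and viewed, and the job is handed in when it is done.

Besides the shell and the picture viewer there is one more tool, called after "Request:" by a JSON object that holds its "op" and its "data", one argument or row to a line. servo_tool: Moves the arm, as the interface text tells. Its arguments: {"type":"object","properties":{"targets":{"type":"array","items":{"type":"array","items":{"type":"number"}}},"grip_force":{"type":"number"}},"required":["targets"]}

```bash
ls; mkdir -p pics; python3 - <<'E'
from cell import monitor, imaging, ticket, spot_in, pinpoint
import cv2, numpy as np
o=monitor.get_obs()
for k,v in o.items(): print(k,v)
for c in("side","top"):
    r=imaging.read_camera(c); cv2.imwrite(f"pics/{c}0.png",r["frame"]); np.savez(f"{c}0.npz",**r)
    print(c,r["K"].tolist(),r["world_from_camera"].tolist())
    for l in["cover","rib","hole_big","hole_small","terminal_box","pin_big","pin_small","fence","cubby","glue_bottle","screw_jar","tin","offcut"]:
        for d in pinpoint(c,l)[:4]:
            u,v=d["at"]; K=r["K"];T=r["world_from_camera"]
            z=r["depth"][min(419,max(0,int(round(v)))),min(559,max(0,int(round(u))))]
            p=T@np.array([(u-K[0,2])/K[0,0]*z,(v-K[1,2])/K[1,1]*z,z,1])
            print(l,np.round(d["at"],1),round(d["confidence"],2),np.round(p[:3],3))
print(monitor.get_obs()["time_s"])
E
```

```text
pics
time_s 0.0
qpos [74.08997182 18.44079804 -4.01719606 83.17495278  1.2952744  78.54131834
 -3.26002449]
joint_velocities [-0.01773883  0.07313896 -0.0645408  -0.06482053  0.00104557  0.06973791
  0.06064708]
effort [ 1.28317497e-04 -4.91288102e+01 -4.03756108e-01 -3.12526596e+01
 -6.37706439e-02  4.37250466e-02  1.82085482e-04]
tool_pos [ 0.18676819 -0.62195467  0.19664165]
tool_rot [-1.79888198e+02  5.51353389e-03  1.67213943e+01]
force [ 0.87627405 -0.25379301  0.26284836]
wrist_torque [ 0.00151583 -0.02190939  0.03748356]
grip_width 0.08733014684147467
side [[494.2114766347855, 0.0, 283.44303676658916], [0.0, 494.2114766347855, 209.96000905591544], [0.0, 0.0, 1.0]] [[-0.9919214985672399, -0.10300474710089397, 0.07403892729370022, 0.554541095522491], [-0.12659587348738688, 0.7666465228673149, -0.6294653237402527, 0.9213805253455457], [0.008076230314105854, -0.6337532098933593, -0.773493143766496, 1.1516336422273603], [0.0, 0.0, 0.0, 1.0]]
cover [283.8 414.9] 0.95 [0.588 0.585 0.033]
cover [219.7 240.5] 0.84 [0.828 0.129 0.012]
cover [295.9 294.6] 0.6 [0.591 0.334 0.118]
rib [29
[... 1467 characters left out ...]
0.259 0.026]
hole_big [274.2 163.1] 0.92 [0.783 0.097 0.005]
hole_big [173.  196.2] 0.6 [0.653 0.458 0.007]
hole_small [225.8 239.4] 0.94 [0.503 0.263 0.004]
hole_small [255.1 141.4] 0.72 [ 0.862  0.17  -0.003]
hole_small [115.  236.8] 0.56 [0.501 0.658 0.01 ]
terminal_box [383. 206.] 0.6 [ 0.637 -0.294  0.026]
pin_big [382.6 230.9] 0.68 [ 0.549 -0.291  0.036]
pin_small [198.4 253.3] 0.42 [0.453 0.352 0.043]
fence [387.1 184.7] 0.73 [ 0.7   -0.278  0.141]
cubby [221.9 217.9] 0.61 [0.58  0.28  0.002]
cubby [417.1 228.9] 0.41 [ 0.559 -0.412  0.038]
screw_jar [308.4 245.2] 0.84 [ 0.494 -0.026  0.101]
tin [195.1 253.5] 0.56 [0.452 0.363 0.045]
offcut [417.2 228.1] 0.95 [ 0.562 -0.412  0.039]
1.4
```

View pics/top0.png

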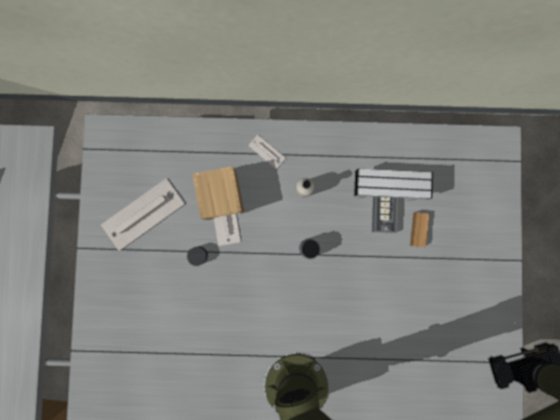

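View pics/side0.png

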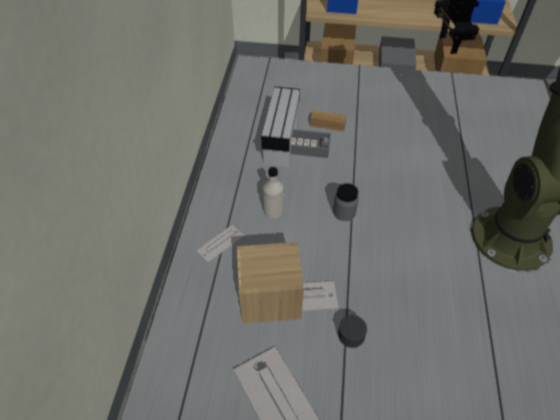

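```bash
python3 - <<'E'
import cv2, numpy as np
t=np.load("top0.npz")["frame"]; s=np.load("side0.npz")["frame"]
a=cv2.resize(t[155:275,180:320],None,fx=5,fy=5,interpolation=cv2.INTER_CUBIC)[:600,:700]
b=cv2.resize(t[155:260,340:450],None,fx=5,fy=5,interpolation=cv2.INTER_CUBIC)
c=cv2.resize(s[80:190,240:360],None,fx=5,fy=5,interpolation=cv2.INTER_CUBIC)
d=cv2.resize(s[230:350,230:380],None,fx=5,fy=5,interpolation=cv2.INTER_CUBIC)
for n,i in zip("abcd",(a,b,c,d)): cv2.imwrite(f"pics/z{n}.png",i)
E
```

```text
(no output)
```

View pics/za.png

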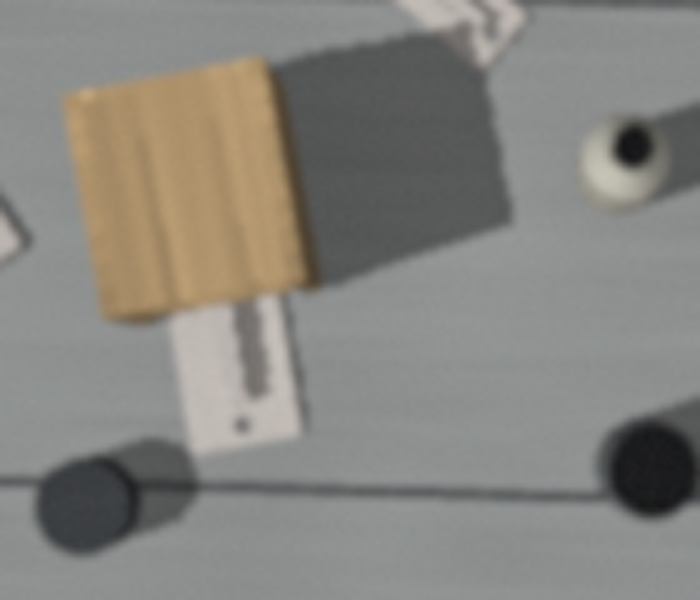

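View pics/zb.png

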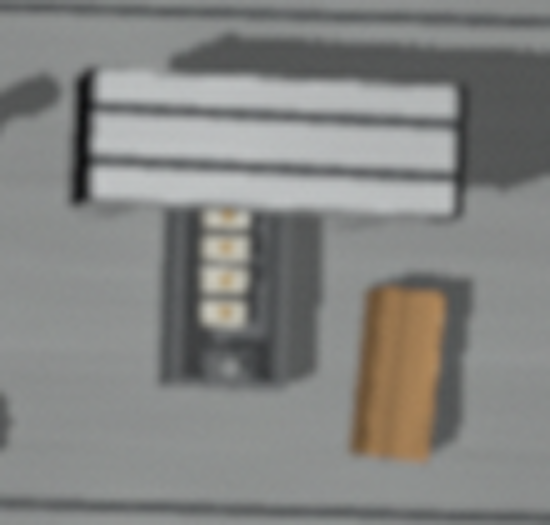

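View pics/zc.png

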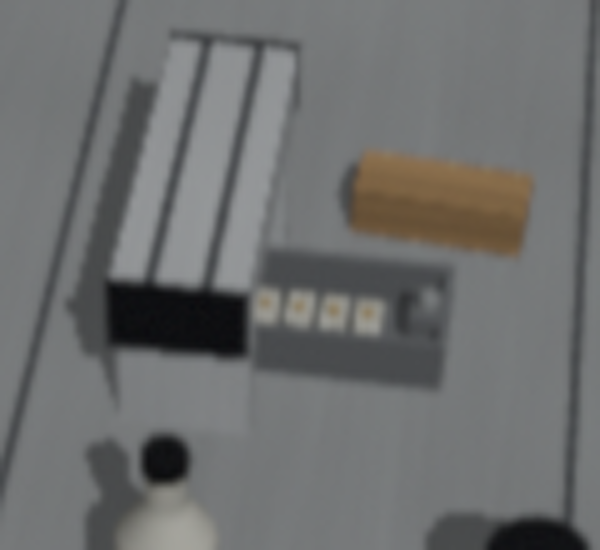

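View pics/zd.png

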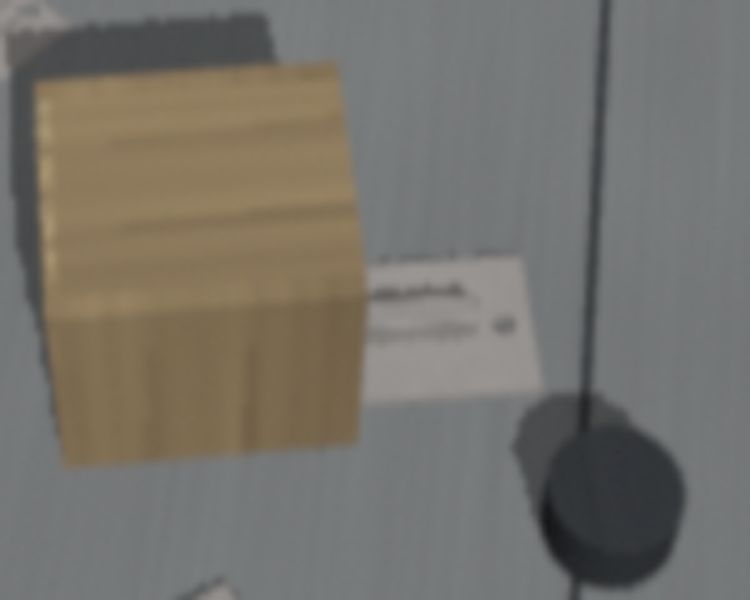

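```bash
cat > h.py <<'E'
import cv2, numpy as np
from scipy.optimize import least_squares
from scipy.ndimage import map_coordinates
def load(n):
    d=np.load(n); return {k:d[k] for k in d.files}
def proj(r,P):
    P=np.atleast_2d(P); T=np.linalg.inv(r["world_from_camera"]); c=P@T[:3,:3].T+T[:3,3]
    return np.c_[c[:,0]/c[:,2]*r["K"][0,0]+r["K"][0,2], c[:,1]/c[:,2]*r["K"][1,1]+r["K"][1,2]]
def ray(r,uv,z):
    K=r["K"];T=r["world_from_camera"]; d=T[:3,:3]@np.array([(uv[0]-K[0,2])/K[0,0],(uv[1]-K[1,2])/K[1,1],1]); o=T[:3,3]
    return o+d*(z-o[2])/d[2]
def W(p,X):
    c,s=np.cos(p[2]),np.sin(p[2]); X=np.atleast_2d(X)
    return np.c_[p[0]+c*X[:,0]-s*X[:,1], p[1]+s*X[:,0]+c*X[:,1], X[:,2]]
def fit(cams,edges,p0,rng=3.0,it=6,verbose=True,n=40):
    """edges: list of (cam index, A, B) in model axes (z world)"""
    p=np.array(p0,float); G=[cv2.cvtColor(r["frame"],cv2.COLOR_BGR2GRAY).astype(float) for r in cams]
    for k in range(it):
        w=max(rng*(0.75**k),1.2); obs=[]
        for ei,(ci,A,B) in enumerate(edges):
            A=np.array(A,float);B=np.array(B,float)
            t=np.linspace(.05,.95,n)[:,None]; X=A+(B-A)*t
            uv=proj(cams[ci],W(p,X)); d=uv[-1]-uv[0]; d/=np.linalg.norm(d); nn=np.array([-d[1],d[0]])
            s=np.arange(-w-1,w+1.01,.25)
            pts=uv[:,None]+s[None,:,None]*nn
            I=map_coordinates(G[ci],[pts[...,1],pts[...,0]],order=1)
            I=cv2.GaussianBlur(I,(1,9),2) # along edge
            g=np.abs(np.gradient(I,axis=1)); g=cv2.GaussianBlur(g,(5,1),1)[:,2:-2]; ss=s[2:-2]
            j=g.argmax(1)
            for m in range(n):
                if 0<j[m]<len(ss)-1 and g[m,j[m]]>1.2:
                    obs.append((ci,X[m],uv[m]+ss[j[m]]*nn,nn,ei))
        def res(q):
            out=[]
            for ci in range(len(cams)):
                o=[x for x in obs if x[0]==ci]
                if o:
                    u=proj(cams[ci],W(q,np.array([x[1] for x in o])))
                    out.append(((u-np.array([x[2] for x in o]))*np.array([x[3] for x in o])).sum(1))
            return np.concatenate(out)
        S=least_squares(res,p,loss="soft_l1",f_scale=.3,x_scale=[.01,.01,.03]); p=S.x
    r=res(p)
    o=[x for ci in range(len(cams)) for x in obs if x[0]==ci]
    if verbose:
        for ei in range(len(edges)):
            q=[r[i] for i in range(len(o)) if o[i][4]==ei]
            print("  edge",ei,"cam",edges[ei][0],"n",len(q),"med %.2f mad %.2f"%(np.median(q),np.median(np.abs(q-np.median(q)))) if q else "")
    return p
def fence_edges(ci,which):
    z=.142; c={"a":[20,125],"b":[105,125],"c":[105,-125],"d":[20,-125]}
    E=[]
    for e in which: 
        A,B=c[e[0]],c[e[1]]; E.append((ci,[A[0]/1e3,A[1]/1e3,z],[B[0]/1e3,B[1]/1e3,z]))
    return E
def draw(r,p,edges,ci,f,box,name):
    u0,v0,u1,v1=box; im=cv2.resize(r["frame"][v0:v1,u0:u1],None,fx=f,fy=f,interpolation=cv2.INTER_CUBIC)
    for (c,A,B) in edges:
        if c==ci:
            q=(proj(r,W(p,np.array([A,B])))-[u0,v0]+.5)*f
            cv2.line(im,*[tuple(int(v) for v in x) for x in q],(0,0,255),1)
    cv2.imwrite(name,im)
E
cat > m0.py <<'E'
from h import *
T=load("top0.npz");S=load("side0.npz")
rim=lambda c:[(c,[-.1,-.04,.04],[-.1,.04,.04]),(c,[-.1,.04,.04],[.0,.04,.04]),(c,[-.1,-.04,.04],[.0,-.04,.04])]
Et=fence_edges(0,["ab","bc","cd","da"])+rim(0)
Es=fence_edges(1,["ab","bc","cd","da"])+rim(1)
p0=[.637,-.292,-.03]
pt=fit([T,S],Et,p0); print("top",pt)
ps=fit([T,S],Es,pt); print("side",ps)
pb=fit([T,S],Et+Es,pt); print("both",pb)
draw(T,pt,Et,0,5,(340,155,450,260),"pics/f1.png"); draw(S,ps,Es,1,5,(240,80,360,190),"pics/f2.png")
def plate(c): return [(c,[.1,-.04,.006],[.1,.04,.006]),(c,[.02,.04,.006],[.1,.04,.006]),(c,[.02,-.04,.006],[.1,-.04,.006])]
q0=[.587,.247,np.pi+.17]
qt=fit([T,S],plate(0),q0);print(qt)
qs=fit([T,S],plate(1),qt);print(qs)
qb=fit([T,S],plate(0)+plate(1),qt);print(qb)
draw(T,qt,plate(0),0,5,(180,155,320,275),"pics/f3.png"); draw(S,qs,plate(1),1,5,(230,230,380,350),"pics/f4.png")
print("hole small nets", ray(T,[225.8,239.4],.006), W(qt,[.085,0,.006]),W(qs,[.085,0,.006]))
print("pin big tip", ray(T,[382.6,230.9],.0485),ray(S,[326.9,140.6],.0485),W(pt,[-.085,0,.0]),W(ps,[-.085,0,.0]))
E
python3 m0.py
```

```text
edge 0 cam 0 n 40 med -0.05 mad 0.25
  edge 1 cam 0 n 40 med -0.05 mad 0.25
  edge 2 cam 0 n 40 med 0.20 mad 0.00
  edge 3 cam 0 n 40 med 0.20 mad 0.25
  edge 4 cam 0 n 40 med -0.30 mad 0.25
  edge 5 cam 0 n 40 med 0.20 mad 0.00
  edge 6 cam 0 n 40 med -0.30 mad 0.25
top [ 0.64431746 -0.29375753 -0.02932576]
  edge 0 cam 1 n 40 med -0.29 mad 0.01
  edge 1 cam 1 n 40 med -0.05 mad 0.01
  edge 2 cam 1 n 23 med -0.06 mad 0.24
  edge 3 cam 1 n 40 med -0.06 mad 0.01
  edge 4 cam 1 n 40 med -0.06 mad 0.25
  edge 5 cam 1 n 39 med -0.31 mad 0.25
  edge 6 cam 1 n 40 med 0.94 mad 0.01
side [ 0.6468184  -0.30080095 -0.02616805]
  edge 0 cam 0 n 40 med -0.07 mad 0.25
  edge 1 cam 0 n 40 med -0.55 mad 0.25
  edge 2 cam 0 n 40 med 0.22 mad 0.00
  edge 3 cam 0 n 40 med 0.70 mad 0.25
  edge 4 cam 0 n 40 med 0.20 mad 0.25
  edge 5 cam 0 n 40 med 0.43 mad 0.25
  edge 6 cam 0 n 40 med -0.07 mad 0.25
  edge 7 cam 1 n 0 
  edge 8 cam 1 n 40 med 0.20 mad 0.00
  edge 9 cam 1 n 40 med -0.79 mad 0.00
  edge 10 cam 1 n 40 med -0.55 mad 0.00
  edge 11 cam 1 n 40 med -0.30 mad 0.25
  edge 12 cam 1 n 2 med -1.19
[... 195 characters left out ...]
.02 mad 0.00
[0.58002001 0.30324863 3.31173614]
  edge 0 cam 1 n 29 med -0.01 mad 0.28
  edge 1 cam 1 n 37 med 0.04 mad 0.17
  edge 2 cam 1 n 0 
[0.58076665 0.31348421 3.37178031]
  edge 0 cam 0 n 40 med 0.03 mad 0.67
  edge 1 cam 0 n 33 med 0.44 mad 0.44
  edge 2 cam 0 n 0 
  edge 3 cam 1 n 23 med 0.04 mad 0.62
  edge 4 cam 1 n 21 med -0.33 mad 0.22
  edge 5 cam 1 n 0 
[0.58669765 0.29410521 3.04550456]
hole small nets [0.50293043 0.26285667 0.006     ] [[0.49624736 0.28885611 0.006     ]] [[0.49800865 0.29409059 0.006     ]]
pin big tip [ 0.54850176 -0.28786629  0.0485    ] [ 0.55659552 -0.28556399  0.0485    ] [[ 0.55935401 -0.2912652   0.        ]] [[ 0.5618475  -0.29857692  0.        ]]
```

```bash
sed -i 's/q0=\[.*/q0=[.587,.278,np.pi+.17]/' m0.py; python3 m0.py | tail -16
```

```text
edge 1 cam 0 n 40 med -0.04 mad 0.01
  edge 2 cam 0 n 40 med -0.05 mad 0.01
[0.58585647 0.27145001 3.34528656]
  edge 0 cam 1 n 40 med -0.06 mad 0.00
  edge 1 cam 1 n 40 med -0.05 mad 0.00
  edge 2 cam 1 n 40 med -0.05 mad 0.25
[0.58912266 0.27476431 3.34615104]
  edge 0 cam 0 n 37 med -0.80 mad 0.00
  edge 1 cam 0 n 40 med 0.44 mad 0.00
  edge 2 cam 0 n 40 med 0.44 mad 0.00
  edge 3 cam 1 n 40 med 0.21 mad 0.00
  edge 4 cam 1 n 40 med -0.31 mad 0.00
  edge 5 cam 1 n 40 med -0.31 mad 0.25
[0.58859186 0.27339048 3.34091872]
hole small nets [0.50293043 0.26285667 0.006     ] [[0.50261375 0.25425551 0.006     ]] [[0.50589484 0.25749785 0.006     ]]
pin big tip [ 0.54850176 -0.28786629  0.0485    ] [ 0.55659552 -0.28556399  0.0485    ] [[ 0.55935401 -0.2912652   0.        ]] [[ 0.5618475  -0.29857692  0.        ]]
```

View pics/f1.png

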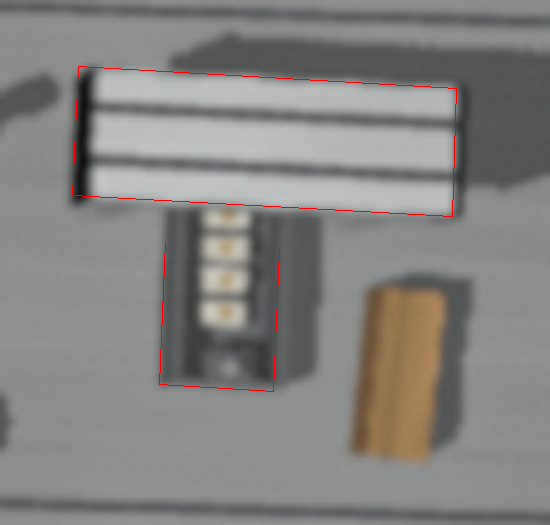

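View pics/f2.png

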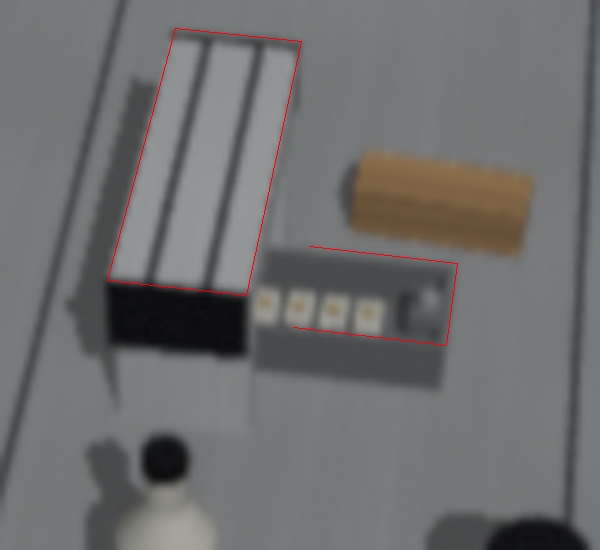

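```bash
python3 -c "
import cv2,numpy as np
a=cv2.imread('pics/f3.png');b=cv2.imread('pics/f4.png')
cv2.imwrite('pics/f34.png',np.hstack([a[200:500,:400],cv2.resize(b[180:480,250:650],(400,300))]))"
```

```text
(no output)
```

View pics/f34.png

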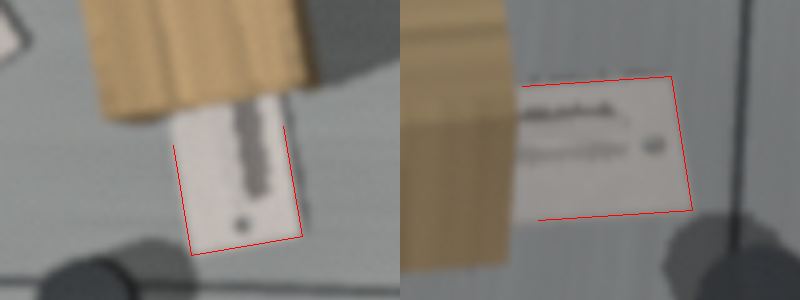

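```bash
cat >> h.py <<'E'
def cloud(r):
    K=r["K"];T=r["world_from_camera"];d=r["depth"];v,u=np.mgrid[:d.shape[0],:d.shape[1]]
    P=np.stack([(u-K[0,2])/K[0,0]*d,(v-K[1,2])/K[1,1]*d,d],-1)@T[:3,:3].T+T[:3,3]
    P[d==0]=np.nan; return P
E
python3 - <<'E'
from h import *
np.set_printoptions(linewidth=250)
T=load("top0.npz");P=cloud(T)
print((P[196:236:2,368:402,2]*1e3).round())
S=load("side0.npz");Q=cloud(S)
print((Q[126:160:2,280:336:2,2]*1e3).round())
for r,Z in((T,P),(S,Q)):
    m=(Z[...,2]>.125)&(Z[...,2]<.16)&(Z[...,1]<-.1)&(Z[...,0]>.55)
    v,u=np.nonzero(m); print(len(u),Z[m].mean(0),np.median(Z[m][:,2]))
    c=cv2.minAreaRect(np.c_[u,v].astype(np.float32)); print(c)
    for b in cv2.boxPoints(c): print(ray(r,b,.142))
def show(r,b,n):
    u0,v0,u1,v1=b; g=cv2.cvtColor(r["frame"][v0:v1,u0:u1],cv2.COLOR_BGR2GRAY)
    g=np.clip((g.astype(float)-25)*2,0,255).astype(np.uint8)
    return cv2.resize(g,(0,0),fx=10,fy=10,interpolation=cv2.INTER_LINEAR)
cv2.imwrite("pics/g1.png",show(T,(360,190,420,245),0));cv2.imwrite("pics/g2.png",show(S,(280,120,350,165),0))
E
```

```text
[[ -4.  -3.   2.  -8.  -2.   8.  20.  31.  40.  10.   0.   0.  98.  96.  96. 103. 104. 104. 107. 106. 116. 110. 116. 120. 116. 115. 118. 118. 122. 119. 125. 127. 129. 129.]
 [ -8.  -4.  -4.   5.   0.   3.  26.  35.  41.   6.   5.   2.  10.  17.  23.  30.  15.  27.  26.  33.  26.  23.   5.  -1.   9.   6.  14.  21.  38.  44.  -2.  -1.   1.  -2.]
 [ -6.  -2.  -3.  -7.   3.   8.  22.  42.  41.   7.   8.   7.   7.   0.   7.   7.   9.   8.  20.  18.  18.  20.   9.   8.   6.   5.  17.  27.  38.  34.   1.   2.   3.  -4.]
 [ -2.  -2.   5.  -1.   2.   6.  25.  38.  46.   1.   8.   8.   1.  24.  21.  25.  19.  28.  26.  28.  24.  23.   7.   2.   3.   7.  13.  30.  32.  38.  -0.  -3.   2.  -5.]
 [ -5.  -2.  -3.   0.  -7.   4.  24.  38.  39.   5.   8.   8.  11.  25.  26.  23.  25.  24.  26.  25.  23.  22.   9.   2.  14.   0.  11.  25.  42.  45.  -5.  -7.  -5.   7.]
 [ -1.  -5.  -1.  -2.  -7.   9.  24.  39.  42.   9.  11.   3.   7.  16.  27.  26.  25.  25.  30.  19.  26.  23.   7.  -0.  10.   3.  18.  25.  40.  41.  -3.  -5.   4.   6.]
 [ -1.  -5.   2.   1.   1.  10.  21.  43.  36.   7.   2.   4. 
[... 4714 characters left out ...]
.   2.  -6.   2.   1.  -1.   2.  -0.   3.   0.   2.   1.  -2.  -0.  -1.  -2.]]
3101 [ 0.8954697  -0.36545609  0.14184294] 0.1415994960467386
((445.13653564453125, 111.85694122314453), (223.109375, 171.7492218017578), 1.6846843957901)
[ 0.66300009 -0.09416455  0.142     ]
[ 1.24402225 -0.0997627   0.142     ]
[ 1.24337956 -0.85294253  0.142     ]
[ 0.66171303 -0.82761996  0.142     ]
2504 [ 0.91146489 -0.3507262   0.14192945] 0.1421502751717073
((207.9490509033203, 109.42675018310547), (173.66371154785156, 160.57508850097656), 28.610462188720703)
[ 1.24849998 -0.09874975  0.142     ]
[ 1.24883608 -0.946859    0.142     ]
[ 0.59176914 -0.47659613  0.142     ]
[0.74308705 0.15104078 0.142     ]
```

View pics/g1.png

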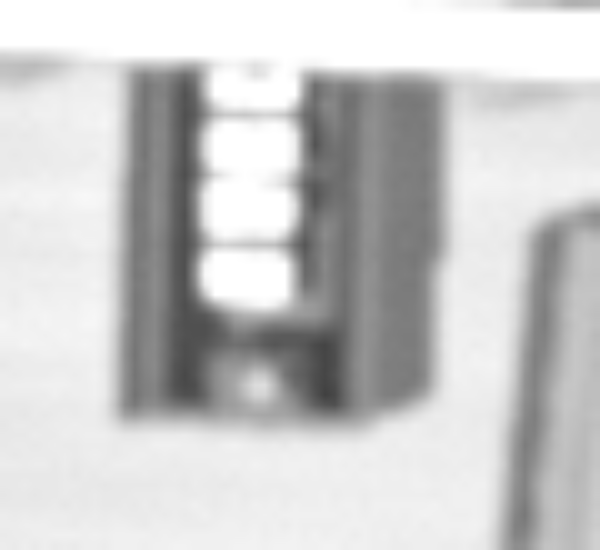

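View pics/g2.png

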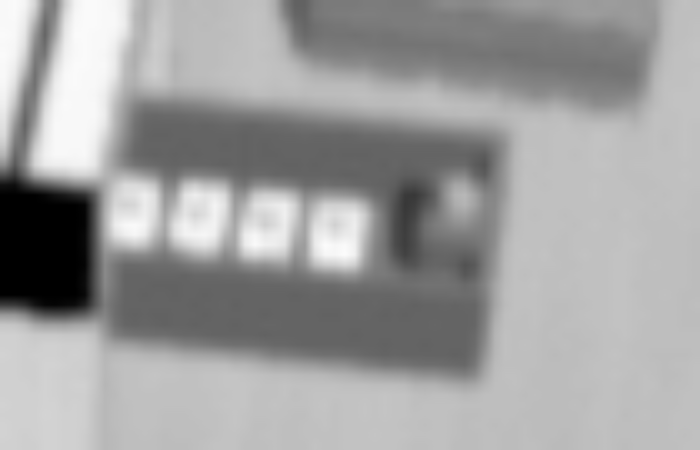

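```bash
cat > fitbox.py <<'E'
from h import *
from scipy.optimize import minimize
BX=[((.02,-.125,.092),(.105,.125,.142)),((.02,.08,0),(.105,.1,.092)),((.02,-.1,0),(.105,-.08,.092)),((-.1,-.04,0),(.1,.04,.04))]
def render(r,p,roi,ss=2):
    u0,v0,u1,v1=roi; K=r["K"];T=r["world_from_camera"]
    o=(np.arange(ss)+.5)/ss-.5
    u=(np.arange(u0,u1)[:,None]+o).ravel(); v=(np.arange(v0,v1)[:,None]+o).ravel()
    U,V=np.meshgrid(u,v); D=np.stack([(U-K[0,2])/K[0,0],(V-K[1,2])/K[1,1],np.ones_like(U)],-1)@T[:3,:3].T
    O=T[:3,3]; c,s=np.cos(p[2]),np.sin(p[2]); R=np.array([[c,s,0],[-s,c,0],[0,0,1]])
    D=D@R.T; O=R@(O-np.array([p[0],p[1],0]))
    t=-O[2]/D[...,2]; ok=np.ones(t.shape,bool)
    for i,(a,b) in enumerate(BX):
        t1=(np.array(a)-O)/D;t2=(np.array(b)-O)/D
        n=np.minimum(t1,t2).max(-1);f=np.maximum(t1,t2).min(-1); h=(n<f)&(n<t); t=np.where(h,n,t)
        if i<3: ok|=h
        else:
            P=O+D*n[...,None]; ok[h]=True
            ok&=~(h&(P[...,2]>.0399)&(abs(P[...,1])<.034)&(P[...,0]>-.094))
    f=lambda a:a.reshape(v1-v0,ss,u1-u0,ss).mean((1,3))
    return f(t),f(ok.astype(float))>.99
def fitbox(cams,p0,reps=1):
    def cost(p):
        c=0
        for r,roi in cams:
            t,ok=render(r,p,roi); d=r["depth"][roi[1]:roi[3],roi[0]:roi[2]]
            m=(d>0)&ok; m&=~r["ign"][roi[1]:roi[3],roi[0]:roi[2]]
            e=np.abs(t-d)[m]; c+=np.minimum(e,.02).mean()*1e3
        return c
    p=np.array(p0,float)
    for k in range(3):
        s=[.008,.003,.002][k]
        S=minimize(cost,p,method="Nelder-Mead",options=dict(initial_simplex=[p,p+[s,0,0],p+[0,s,0],p+[0,0,4*s]],xatol=1e-4,fatol=1e-5)); p=S.x
    return p,S.fun
RT=(345,160,412,245);RS=(250,75,345,178)
E
python3 - <<'E'
from fitbox import *
T=load("top0.npz");S=load("side0.npz")
T["ign"]=np.zeros((420,560),bool);S["ign"]=np.zeros((420,560),bool)
S["ign"][105:140,308:]=1; S["ign"][160:,265:284]=1; T["ign"][205:,408:]=1
RT=(345,160,440,245)
for n,cs in(("top",[(T,RT)]),("side",[(S,RS)]),("both",[(T,RT),(S,RS)])):
    p,f=fitbox(cs,[.645,-.298,-.028]); print(n,p,f,"pin",W(p,[-.085,0,.04])[0])
    if n!="both":
        E=[(0,a,b) for a,b in [([-.1,-.04,.04],[-.1,.04,.04]),([-.1,.04,.04],[.0,.04,.04]),([-.1,-.04,.04],[.0,-.04,.04]),([-.1,.04,0],[0,.04,0])]]+fence_edges(0,["ab","bc","cd","da"])
        r=cs[0][0]; draw(r,p,E,0,6,(350,155,450,250) if n=="top" else (240,80,360,180),f"pics/k{n}.png")
E
```

```text
top [ 0.64566571 -0.30213282 -0.02238737] 2.9791797232898896 pin [ 0.56068701 -0.30023006  0.04      ]
side [ 0.64729588 -0.3001677  -0.01811924] 3.4853592218462888 pin [ 0.56230983 -0.29862765  0.04      ]
both [ 0.64652801 -0.3013082  -0.02202139] 6.821587645825552 pin [ 0.56154862 -0.29943653  0.04      ]
```

View pics/ktop.png

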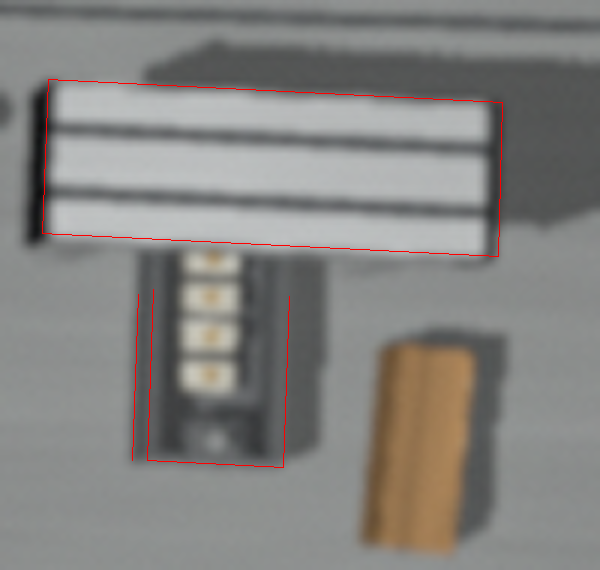

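View pics/kside.png

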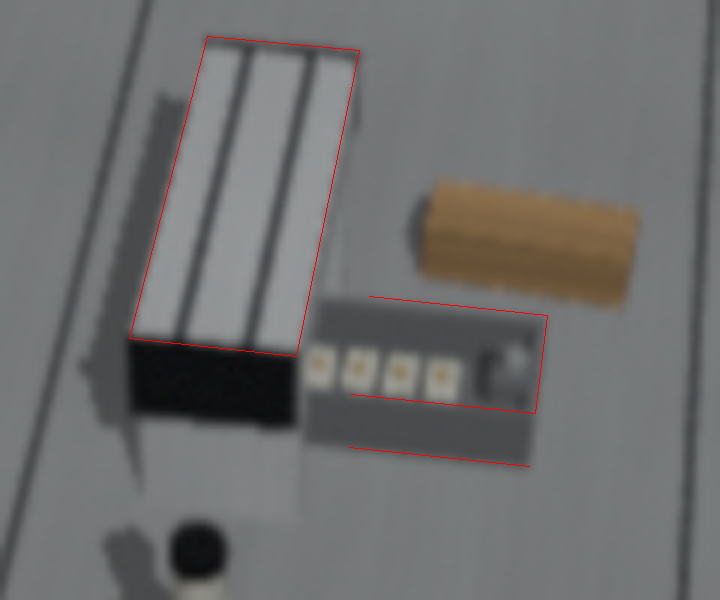

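```bash
cat > mv.py <<'E'
import sys,numpy as np
from cell import monitor
# usage: mv.py x y z yawdeg [cx cy cz cyaw]
def main():
    a=[float(v) for v in sys.argv[1:]]; o=monitor.get_obs()
    c=a[4:8] if len(a)>=8 else [*o["tool_pos"],o["tool_rot"][2]]
    y=np.radians(c[3]); d=np.array(a[:3])-c[:3]
    tx=np.cos(y)*d[0]+np.sin(y)*d[1]; ty=np.sin(y)*d[0]-np.cos(y)*d[1]; tz=-d[2]
    turn=-np.radians((a[3]-c[3]+180)%360-180)
    n=max(np.linalg.norm(d)/.06,abs(turn)/.18)
    print("t",o["time_s"],"pos",np.round(o["tool_pos"],4),np.round(o["tool_rot"],2),"F",np.round(o["force"],1),"w",round(o["grip_width"],4),"q",np.round(o["qpos"],0))
    print("shift %.4f %.4f %.4f turn %.4f rows>= %.1f"%(tx,ty,tz,turn,n))
main()
E
python3 mv.py .43 -.2 .2 11.7 .187 -.623 .198 16.72
```

```text
t 1.4 pos [ 0.187  -0.6226  0.1978] [179.99   0.    16.72] F [ 0.   0.2 -0.1] w 0.0873 q [74. 18. -4. 83.  1. 79. -3.]
shift 0.3544 -0.3352 -0.0020 turn 0.0876 rows>= 8.1
```

Request:
{"op": "servo_tool", "data": {
  "targets": [
    [100, 0.04, -0.038, 0, 0.02],
    [100, 0.08, -0.076, 0, 0.04],
    [100, 0.12, -0.114, 0, 0.06],
    [100, 0.16, -0.152, 0, 0.08],
    [100, 0.2, -0.19, 0, 0.0876]
  ]
}}

```text
time_s: 2.02
tool_pos: [0.3247, -0.3815, 0.1981]
tool_rot: [179.9, -0.0, 11.7]
force: [1.4, -0.4, -0.1]
grip_width: 0.087
```

```bash
python3 mv.py .48 .1 .2 11.7
```

```text
t 2.025 pos [ 0.3247 -0.3815  0.1981] [ 1.7994e+02 -2.0000e-02  1.1680e+01] F [ 1.4 -0.4 -0.1] w 0.087 q [ 60.   1. -14. 103.   0.  76. -32.]
shift 0.2496 -0.4401 -0.0019 turn -0.0003 rows>= 8.4
```

Request:
{"op": "servo_tool", "data": {
  "targets": [
    [100, 0.028, -0.05, 0, 0],
    [100, 0.056, -0.1, 0, 0],
    [100, 0.084, -0.15, 0, 0],
    [100, 0.112, -0.2, 0, 0],
    [100, 0.14, -0.25, 0, 0]
  ]
}}

```text
time_s: 2.65
tool_pos: [0.4107, -0.1081, 0.1981]
tool_rot: [179.9, -0.0, 11.7]
force: [0.3, -0.3, -0.5]
grip_width: 0.0873
```

Request:
{"op": "servo_tool", "data": {
  "targets": [
    [100, 0.028, -0.05, 0, 0],
    [100, 0.056, -0.1, 0, 0],
    [100, 0.084, -0.15, 0, 0],
    [100, 0.11, -0.19, 0, 0],
    [100, 0.11, -0.19, 0, 0]
  ]
}}

```text
time_s: 3.28
tool_pos: [0.4797, 0.1031, 0.1981]
tool_rot: [-179.9, -0.1, 12.1]
force: [-0.2, -0.8, 0.4]
grip_width: 0.0868
```

```bash
python3 mv.py .531 .261 .06 11.7
```

```text
t 3.275 pos [0.4797 0.1031 0.1981] [-1.7987e+02 -7.0000e-02  1.2130e+01] F [-0.2 -0.8  0.4] w 0.0868 q [ 35.   1. -50. 104.   0.  76. -93.]
shift 0.0834 -0.1436 0.1381 turn 0.0075 rows>= 3.6
```

Request:
{"op": "servo_tool", "data": {
  "targets": [
    [100, 0.028, -0.048, 0, 0],
    [100, 0.056, -0.096, 0, 0],
    [100, 0.0834, -0.1436, 0, 0.0075],
    [100, 0.0834, -0.1436, 0.05, 0.0075],
    [100, 0.0834, -0.1436, 0.1, 0.0075]
  ]
}}

```text
time_s: 3.9
tool_pos: [0.5326, 0.2555, 0.0965]
tool_rot: [179.9, -0.0, 11.3]
force: [1.1, -1.3, -0.1]
grip_width: 0.0872
```

Request:
{"op": "servo_tool", "data": {
  "targets": [
    [100, 0, 0, 0.03, 0],
    [100, 0, 0, 0.04, 0],
    [100, 0, 0, 0.04, 0]
  ]
}}

```text
time_s: 4.28
tool_pos: [0.5323, 0.2552, 0.0579]
tool_rot: [180.0, 0.0, 11.2]
force: [-1.3, -0.2, -0.4]
grip_width: 0.087
```

```bash
python3 mv.py .531 .261 .009 11.7; python3 - <<'E'
from cell import imaging
from h import *
for c in("side","top"):
    r=imaging.read_camera(c); np.savez(f"{c}1.npz",**r)
    b=(260,240,400,360) if c=="side" else (180,155,320,275)
    cv2.imwrite(f"pics/{c}1.png",cv2.resize(r["frame"][b[1]:b[3],b[0]:b[2]],None,fx=5,fy=5,interpolation=cv2.INTER_CUBIC))
E
```

```text
t 4.275 pos [0.5323 0.2552 0.0579] [1.7996e+02 1.0000e-02 1.1220e+01] F [-1.3 -0.2 -0.4] w 0.087 q [  14.   26.  -52.  100.   22.   65. -124.]
shift -0.0001 -0.0059 0.0489 turn -0.0084 rows>= 0.8
```

View pics/top1.png

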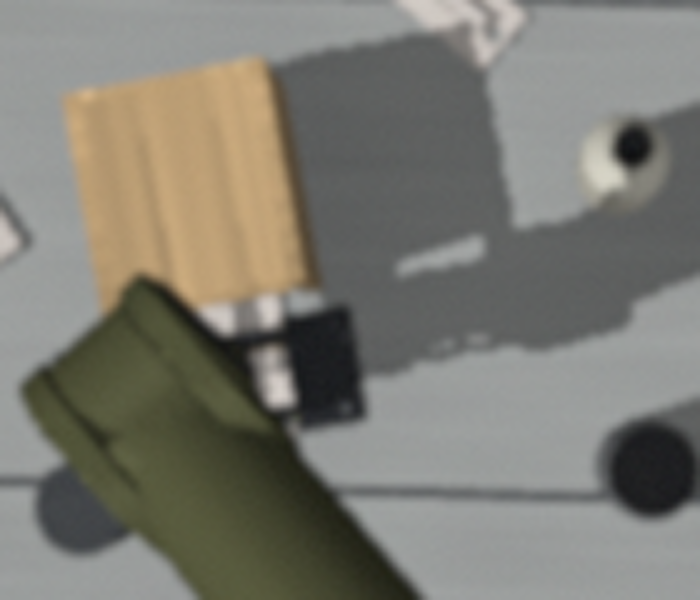

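View pics/side1.png

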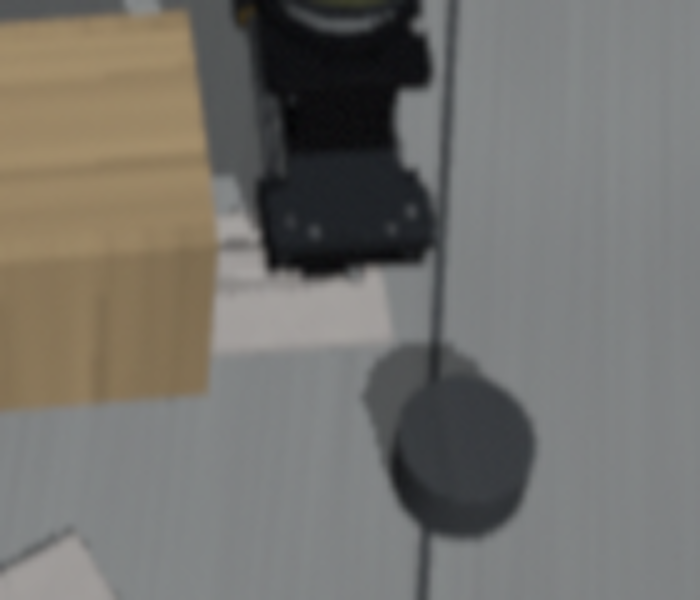

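Request:
{"op": "servo_tool", "data": {
  "targets": [
    [100, 0, -0.006, 0.025, -0.008],
    [100, 0, -0.006, 0.049, -0.008],
    [100, 0, -0.006, 0.049, -0.008]
  ]
}}

```text
time_s: 4.75
tool_pos: [0.5305, 0.2614, 0.0085]
tool_rot: [180.0, 0.1, 11.7]
force: [-0.7, 0.1, 0.1]
grip_width: 0.0869
```

Request:
{"op": "servo_tool", "data": {
  "targets": [
    [15, 0, 0, 0, 0],
    [15, 0, 0, 0, 0],
    [0, 0, 0, 0, 0],
    [0, 0, 0, 0, 0],
    [0, 0, 0, 0, 0]
  ],
  "grip_force": 20
}}

```text
time_s: 5.38
tool_pos: [0.5308, 0.2619, 0.0088]
tool_rot: [180.0, -0.0, 11.7]
force: [0.8, -0.4, -0.2]
grip_width: 0.0447
```

Request:
{"op": "servo_tool", "data": {
  "targets": [
    [0, 0, 0, 0, 0],
    [0, 0, 0, 0, 0],
    [0, 0, 0, 0, 0],
    [0, 0, 0, 0, 0]
  ],
  "grip_force": 60
}}

```text
time_s: 5.88
tool_pos: [0.5308, 0.2619, 0.0087]
tool_rot: [180.0, 0.0, 11.7]
force: [0.0, 0.5, 0.7]
grip_width: 0.0057
```

```bash
python3 mv.py .531 .261 .009 11.7; python3 - <<'E'
from cell import imaging
from h import *
for c in("side","top"):
    r=imaging.read_camera(c); np.savez(f"{c}2.npz",**r)
    b=(260,240,400,360) if c=="side" else (180,155,320,275)
    cv2.imwrite(f"pics/{c}2.png",cv2.resize(r["frame"][b[1]:b[3],b[0]:b[2]],None,fx=5,fy=5,interpolation=cv2.INTER_CUBIC))
E
```

```text
t 5.875 pos [0.5308 0.2619 0.0087] [1.800e+02 1.000e-02 1.173e+01] F [0.  0.5 0.7] w 0.0057 q [  11.   30.  -50.  102.   26.   61. -126.]
shift 0.0001 0.0010 -0.0003 turn 0.0006 rows>= 0.0
```

View pics/top2.png

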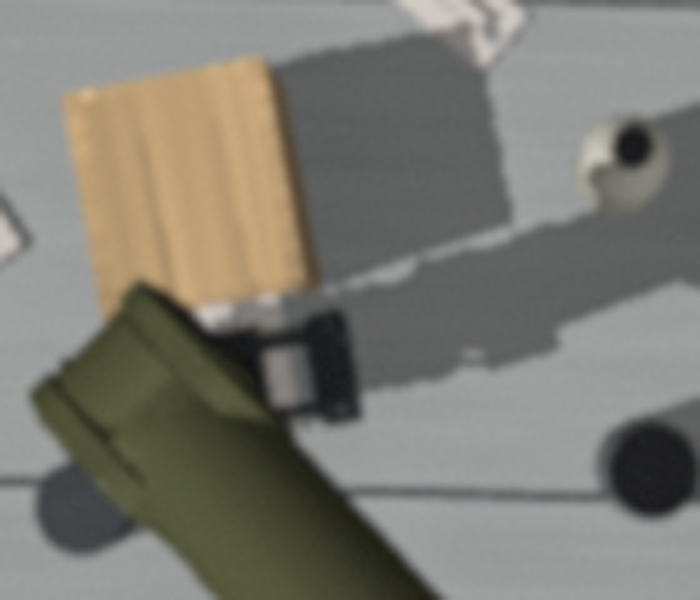

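View pics/side2.png

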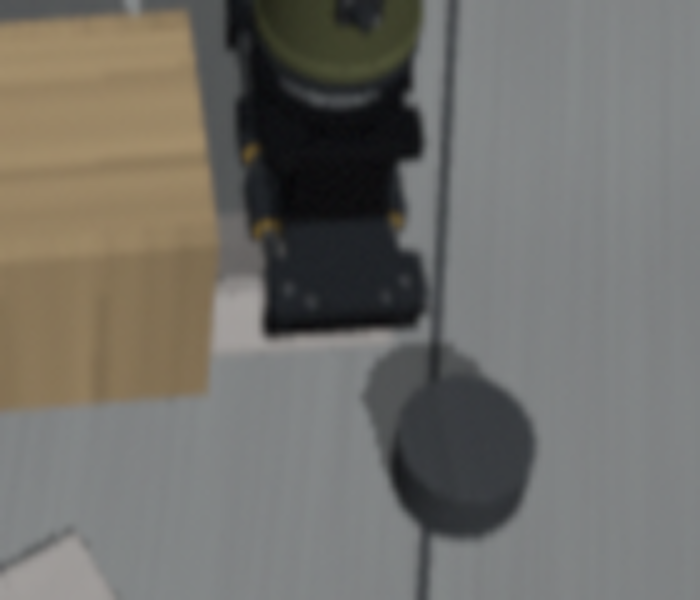

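Request:
{"op": "servo_tool", "data": {
  "targets": [
    [0, 0, 0, 0, 0],
    [0, 0, 0, 0, 0],
    [0, 0, 0, 0, 0]
  ]
}}

```text
time_s: 6.35
tool_pos: [0.5308, 0.2619, 0.0087]
tool_rot: [180.0, 0.0, 11.7]
force: [-0.4, 0.8, 0.0]
grip_width: 0.0004
```

Request:
{"op": "servo_tool", "data": {
  "targets": [
    [60, 0, 0, -0.03, 0],
    [60, 0, 0, -0.09, 0],
    [60, 0, 0, -0.15, 0],
    [60, -0.06, 0.0, -0.15, 0],
    [60, -0.06, 0.06, -0.15, 0]
  ]
}}

```text
time_s: 6.98
tool_pos: [0.4796, 0.1962, 0.1593]
tool_rot: [180.0, -0.0, 12.5]
force: [2.1, -1.0, -1.0]
grip_width: 0.0424
```

Request:
{"op": "servo_tool", "data": {
  "targets": [
    [60, -0.0, 0.06, 0, 0],
    [60, 0, 0.12, 0, 0],
    [60, 0, 0.12, 0, 0]
  ]
}}

```text
time_s: 7.35
tool_pos: [0.5096, 0.0669, 0.1585]
tool_rot: [179.9, 0.0, 11.1]
force: [-0.5, 1.2, -0.0]
grip_width: 0.0521
```

```bash
python3 mv.py .531 .261 .009 11.7; python3 - <<'E'
from cell import imaging
from h import *
for c in("side","top"):
    r=imaging.read_camera(c); np.savez(f"{c}3.npz",**r)
    b=(280,260,370,340) if c=="side" else (195,190,265,265)
    cv2.imwrite(f"pics/{c}3.png",cv2.resize(r["frame"][b[1]:b[3],b[0]:b[2]],None,fx=8,fy=8,interpolation=cv2.INTER_CUBIC)[:600])
E
```

```text
t 7.35 pos [0.5096 0.0669 0.1585] [1.7986e+02 3.0000e-02 1.1140e+01] F [-0.5  1.2 -0. ] w 0.0521 q [ 39.   7. -53. 104.   6.  72. -94.]
shift 0.0585 -0.1863 0.1495 turn -0.0098 rows>= 4.1
```

View pics/top3.png

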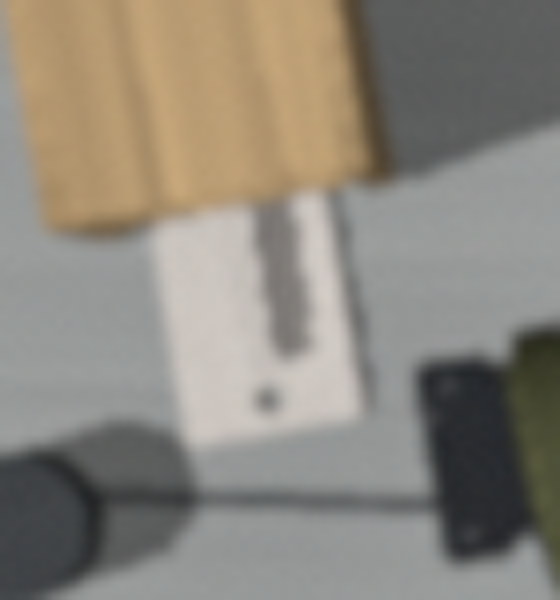

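View pics/side3.png

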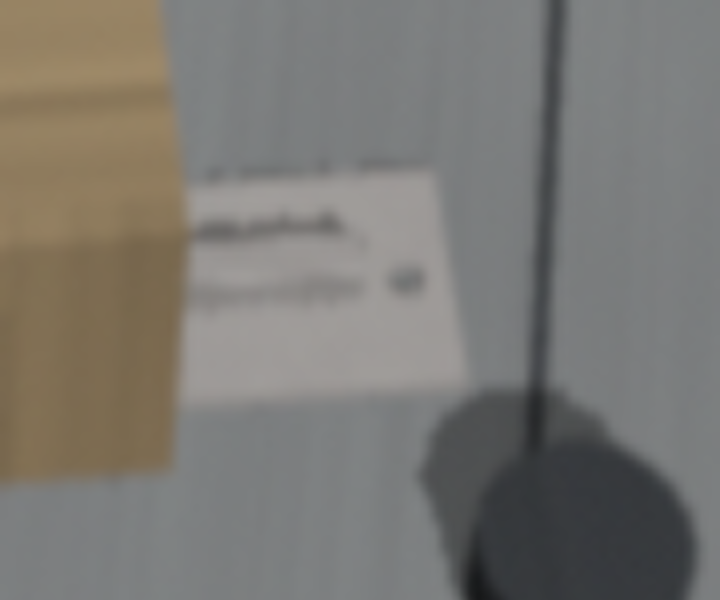

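```bash
python3 - <<'E'
from h import *
np.set_printoptions(linewidth=250)
T=load("top3.npz");S=load("side3.npz")
for z in(0,.006,.015,.024): print(z,(proj(T,[.5308,.2619,z])-[195,190]+.5)*8,(proj(S,[.5308,.2619,z])-[280,260]+.5)*8)
print(ray(T,[228.4,239.8],.006),ray(S,[280+405/8-.5,260+280/8-.5],.006))
P=cloud(T);print((P[212:246,212:244,2]*1e3).round())
E
```

```text
0 [[256.40223721 336.79209757]] [[327.84449352 290.97857234]]
0.006 [[254.75260017 336.85005018]] [[329.05011109 281.86410844]]
0.015 [[252.25341437 336.93784789]] [[330.87477065 268.06968961]]
0.024 [[249.72407489 337.02670492]] [[332.71919135 254.12587666]]
[0.50175853 0.25350783 0.006     ] [0.50607656 0.25792841 0.006     ]
[[146. 150. 153. ...  46.  37.  27.]
 [146. 147. 149. ...  -0.  -0.   4.]
 [154. 152. 145. ...   2.  -6.  -1.]
 ...
 [  5.  -5.  -1. ...   0.  -1.  -2.]
 [  0.  -0.  -1. ...  -1.   6.  -1.]
 [ -6.  -1.   0. ...   2.  -4.  -4.]]
```

```bash
python3 - <<'E'
from h import *
import sys
np.set_printoptions(linewidth=250,threshold=sys.maxsize)
T=load("top3.npz");S=load("side3.npz")
P=cloud(T);print((P[214:246,212:244,2]*1e3).round().astype(int))
P=cloud(S);print((P[276:314:1,300:342,2]*1e3).round().astype(int))
E
```

```text
[[                 154                  152                  145 -9223372036854775808                  148                  151                  147                  146                  155                  148                  142
                    83                   81                   81                   81                   82                   83                   71                    8                   14                    8                    7
                     0                    5                    1                   -2                   -8                    2                   -5                    2                   -6                   -1]
 [                 146                  151                  145                  153                  151                  148                   82                   81                   84                   80                   75
                    82                   29                   24                   22                    8                    9                    7                    2                   
[... 28228 characters left out ...]
     3                    3                   -1                    1                   -2                    0                    5                    3
                    -2                    1                    3                    4                    2                   -3                   -1                    0                   -1                   -2                   -1
                    -3                    5                    0                    4                    0                    0                    2                    4                    1]]<stdin>:5: RuntimeWarning: invalid value encountered in cast
<stdin>:6: RuntimeWarning: invalid value encountered in cast
```

```bash
python3 - <<'E'
from h import *
for n,p in(("1",[.5323,.2552,.0579]),("2",[.5308,.2619,.0087])):
    for c in("side","top"):
        r=load(f"{c}{n}.npz"); P=cloud(r); u=proj(r,p)[0]; g=proj(r,np.array(p)+[0,0,.019])[0]
        b=(300,250,370,320) if c=="side" else (205,200,265,260)
        im=cv2.resize(r["frame"][b[1]:b[3],b[0]:b[2]],(560,560),interpolation=cv2.INTER_CUBIC); f=560/(b[2]-b[0])
        im=np.clip(im.astype(float)*1.8,0,255).astype(np.uint8)
        cv2.circle(im,tuple(int((a-o+.5)*f) for a,o in zip(u,b)),4,(0,0,255),1)
        cv2.circle(im,tuple(int((a-o+.5)*f) for a,o in zip(g,b)),4,(0,255,0),1)
        h=P[b[1]:b[3],b[0]:b[2],2]; hc=cv2.applyColorMap(np.clip(np.nan_to_num(h)*1000*1.5,0,255).astype(np.uint8),cv2.COLORMAP_JET)
        cv2.imwrite(f"pics/x{c}{n}.png",cv2.resize(np.hstack([im,cv2.resize(hc,(560,560),interpolation=cv2.INTER_NEAREST)]),(800,400)))
E
python3 -c "
import cv2,numpy as np
for n in '12': cv2.imwrite('pics/xx%s.png'%n,cv2.resize(np.vstack([cv2.imread('pics/xside%s.png'%n),cv2.imread('pics/xtop%s.png'%n)]),(600,600)))"
```

```text
(no output)
```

View pics/xx1.png

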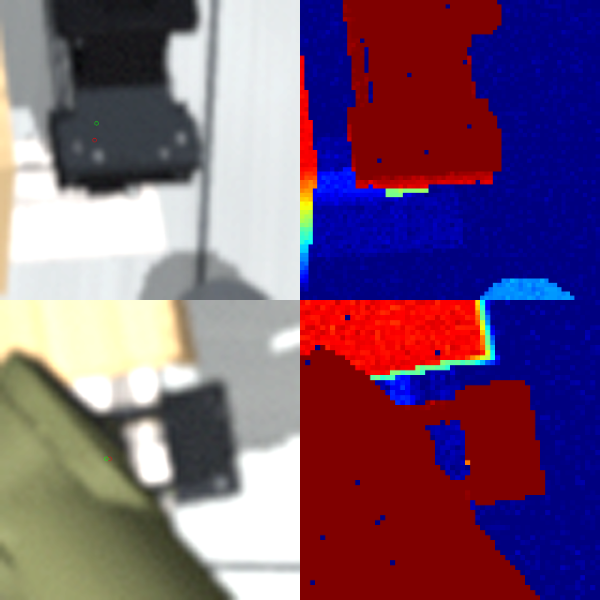

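View pics/xx2.png

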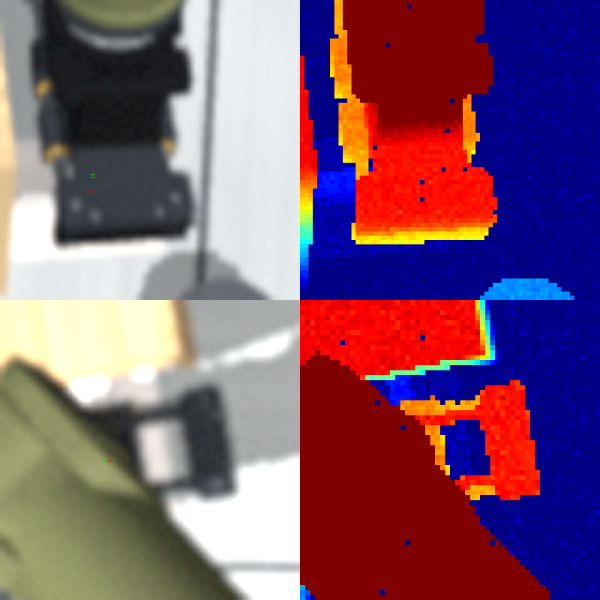

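```bash
python3 - <<'E'
from h import *
r=load("side1.npz");P=cloud(r)
for v in range(290,298): print(v,[("%d,%d,%d"%tuple(P[v,u]*1e3)) if np.isfinite(P[v,u,0]) else "-" for u in range(314,344,3)])
print(proj(r,[[.5323-.0088,.2552+.0426,.0579],[.5323-.0088,.2552+.0426,.09]]))
r=load("side2.npz");P=cloud(r)
for v in range(300,308): print(v,[("%d,%d,%d"%tuple(P[v,u]*1e3)) if np.isfinite(P[v,u,0]) else "-" for u in range(314,344,3)])
E
```

```text
290 ['550,350,177', '543,352,182', '536,350,179', '530,350,182', '523,346,175', '516,345,176', '509,345,178', '502,335,162', '495,336,166', '488,333,161']
291 ['549,352,176', '543,346,168', '536,344,166', '529,341,162', '522,339,160', '515,340,163', '509,338,161', '502,336,160', '495,334,158', '488,336,162']
292 ['549,345,159', '542,343,158', '536,344,162', '529,342,159', '522,341,158', '515,339,156', '508,337,155', '501,337,157', '495,336,157', '477,244,3']
293 ['549,346,158', '542,342,152', '535,344,156', '528,340,151', '522,341,154', '515,338,150', '501,252,5', '493,250,4', '485,248,1', '477,247,2']
294 ['548,272,24', '540,270,22', '534,305,85', '527,308,91', '519,304,87', '512,304,87', '501,252,1', '493,254,5', '485,249,0', '477,248,0']
295 ['548,272,18', '540,271,18', '533,309,86', '526,307,85', '516,263,10', '508,256,0', '501,258,4', '493,258,7', '485,253,0', '477,252,0']
296 ['547,272,13', '540,269,10', '532,267,9', '524,265,7', '516,263,5', '508,264,8', '500,260,3', '492,258,1', '484,256,0', '477,255,1']
297 ['547,273,10', '539,273,13', '531,267,3', '524,269,8', '516,267,7', 
[... 626 characters left out ...]
33,360,140', '526,355,132', '519,352,128', '512,352,129', '505,350,127', '498,349,128', '490,342,116', '483,338,112']
304 ['546,358,127', '539,356,126', '532,357,129', '525,348,114', '518,347,115', '511,344,111', '504,343,110', '497,343,112', '490,340,108', '483,340,110']
305 ['546,352,112', '539,350,109', '532,350,112', '525,347,107', '518,349,113', '511,346,109', '504,344,107', '497,343,107', '489,339,102', '482,339,104']
306 ['546,354,112', '539,354,112', '531,350,106', '524,347,103', '517,346,103', '506,289,0', '499,293,10', '491,288,2', '483,286,1', '475,286,3']
307 ['544,299,5', '537,299,6', '529,299,9', '-', '514,295,5', '506,295,7', '498,295,8', '490,290,1', '483,291,4', '475,289,3']
```

```bash
python3 - <<'E'
from h import *
r=load("side3.npz");P=cloud(r)
t=np.array([.5096,.0669,.1585]); u=proj(r,[t,t+[0,0,.025]]); print(u)
b=(300,150,400,250)
im=cv2.resize(r["frame"][b[1]:b[3],b[0]:b[2]],(600,600),interpolation=cv2.INTER_CUBIC)
im=np.clip(im.astype(float)*1.8,0,255).astype(np.uint8)
for q,c in zip(u,((0,0,255),(0,255,0))): cv2.circle(im,(int((q[0]-b[0]+.5)*6),int((q[1]-b[1]+.5)*6)),4,c,1)
cv2.imwrite("pics/s3.png",im)
c,s=np.cos(np.radians(11.14)),np.sin(np.radians(11.14))
D=P-t; lx=c*D[...,0]+s*D[...,1]; ly=s*D[...,0]-c*D[...,1]; lz=D[...,2]
m=(abs(lx)<.012)&(abs(ly)<.06)&(lz<.08)&(lz>-.03)
v,uu=np.nonzero(m)
for vv in np.unique(v): 
    k=m[vv]; print(vv,k.sum(),"lx %.3f..%.3f ly %.3f..%.3f lz %.3f..%.3f"%(lx[vv][k].min(),lx[vv][k].max(),ly[vv][k].min(),ly[vv][k].max(),lz[vv][k].min(),lz[vv][k].max()))
E
```

```text
[[338.34944625 201.97287632]
 [339.25449738 195.75131091]]
177 1 lx 0.012..0.012 ly 0.036..0.036 lz 0.059..0.059
178 1 lx 0.011..0.011 ly 0.039..0.039 lz 0.051..0.051
179 1 lx 0.012..0.012 ly 0.034..0.034 lz 0.054..0.054
204 3 lx -0.010..-0.004 ly -0.034..-0.033 lz 0.031..0.032
205 9 lx -0.009..0.011 ly -0.037..-0.034 lz 0.028..0.032
```

View pics/s3.png

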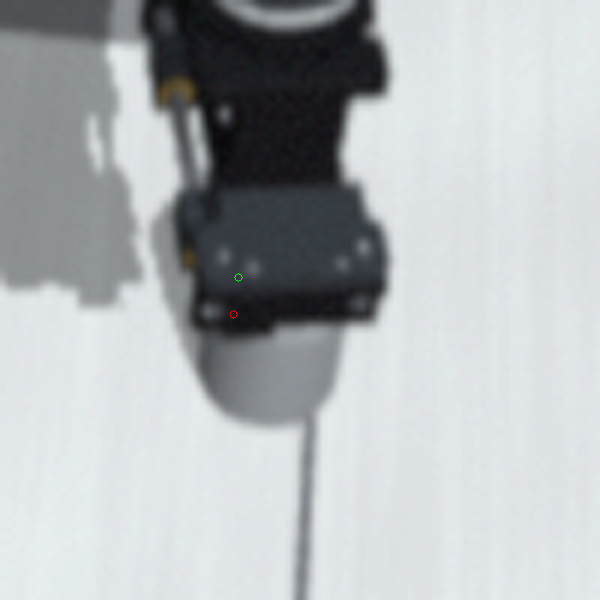

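```bash
python3 mv.py .531 .259 .1585 11.67
```

```text
t 7.45 pos [0.5086 0.0733 0.1587] [-179.98    0.     11.64] F [-0.1  0.4  1.2] w 0.0521 q [ 39.   7. -53. 104.   6.  72. -94.]
shift 0.0594 -0.1773 0.0002 turn -0.0005 rows>= 3.1
```

Request:
{"op": "servo_tool", "data": {
  "targets": [
    [90, 0.02, -0.059, 0, 0],
    [90, 0.04, -0.118, 0, 0],
    [90, 0.0594, -0.177, 0, 0],
    [90, 0.0594, -0.177, 0.05, 0],
    [90, 0.0594, -0.177, 0.1, 0]
  ]
}}

```text
time_s: 8.07
tool_pos: [0.5297, 0.2633, 0.0583]
tool_rot: [-179.9, -0.1, 12.1]
force: [0.0, -1.2, 0.0]
grip_width: 0.0778
```

Request:
{"op": "servo_tool", "data": {
  "targets": [
    [90, 0, 0, 0.04, 0],
    [90, 0, 0, 0.05, 0],
    [90, 0, 0, 0.05, 0]
  ]
}}

```text
time_s: 8.45
tool_pos: [0.5304, 0.2605, 0.0093]
tool_rot: [-179.9, -0.0, 11.8]
force: [0.5, 0.9, -0.2]
grip_width: 0.0784
```

```bash
python3 mv.py .531 .259 -.01 11.67
```

```text
t 8.45 pos [0.5304 0.2605 0.0093] [-179.94   -0.     11.84] F [ 0.5  0.9 -0.2] w 0.0784 q [  13.   30.  -51.  102.   26.   61. -126.]
shift 0.0003 0.0016 0.0193 turn 0.0029 rows>= 0.3
```

Request:
{"op": "servo_tool", "data": {
  "targets": [
    [90, 0, 0.001, 0.008, 0],
    [90, 0, 0.001, 0.012, 0],
    [90, 0, 0.001, 0.016, 0],
    [90, 0, 0.001, 0.016, 0]
  ]
}}

```text
time_s: 8.95
tool_pos: [0.531, 0.2576, -0.0074]
tool_rot: [180.0, 0.0, 11.7]
force: [-0.4, 0.7, -0.1]
grip_width: 0.0782
```

Request:
{"op": "servo_tool", "data": {
  "targets": [
    [90, 0, 0, 0.003, 0],
    [90, 0, 0, 0.006, 0],
    [90, 0, 0, 0.006, 0]
  ]
}}

```text
time_s: 9.32
tool_pos: [0.5308, 0.2577, -0.0136]
tool_rot: [180.0, 0.0, 11.7]
force: [0.3, 0.3, -1.2]
grip_width: 0.0784
```

Request:
{"op": "servo_tool", "data": {
  "targets": [
    [90, 0, 0, 0.002, 0],
    [90, 0, 0, 0.004, 0],
    [90, 0, 0, 0.004, 0]
  ]
}}

```text
time_s: 9.7
tool_pos: [0.5309, 0.2578, -0.0175]
tool_rot: [180.0, 0.0, 11.7]
force: [-0.1, -1.3, 0.5]
grip_width: 0.0781
```

Request:
{"op": "servo_tool", "data": {
  "targets": [
    [90, 0, 0, 0.002, 0],
    [90, 0, 0, 0.002, 0]
  ]
}}

```text
time_s: 9.95
tool_pos: [0.5312, 0.258, -0.0184]
tool_rot: [180.0, -0.0, 11.7]
force: [-2.6, -1.6, 6.0]
grip_width: 0.0783
```

Request:
{"op": "servo_tool", "data": {
  "targets": [
    [90, 0, 0, 0.002, 0],
    [90, 0, 0, 0.002, 0]
  ]
}}

```text
time_s: 10.2
tool_pos: [0.5313, 0.2581, -0.0185]
tool_rot: [179.9, -0.0, 11.7]
force: [-5.9, -4.9, 20.6]
grip_width: 0.0784
```

Request:
{"op": "servo_tool", "data": {
  "targets": [
    [90, 0, 0, -0.005, 0],
    [90, 0, 0, -0.005, 0],
    [10, 0, 0, -0.005, 0],
    [10, 0, 0, -0.005, 0],
    [10, 0, 0, -0.005, 0]
  ],
  "grip_force": 15
}}

```text
time_s: 10.82
tool_pos: [0.5308, 0.2579, -0.0166]
tool_rot: [-180.0, 0.0, 11.7]
force: [0.0, -0.6, 0.1]
grip_width: 0.0557
```

Request:
{"op": "servo_tool", "data": {
  "targets": [
    [0, 0, 0, 0, 0],
    [0, 0, 0, 0, 0],
    [0, 0, 0, 0, 0],
    [0, 0, 0, 0, 0]
  ],
  "grip_force": 60
}}

```text
time_s: 11.32
tool_pos: [0.5309, 0.2582, -0.0163]
tool_rot: [-180.0, 0.0, 11.7]
force: [-0.3, 0.8, -0.1]
grip_width: 0.0162
```

Request:
{"op": "servo_tool", "data": {
  "targets": [
    [0, 0, 0, 0, 0],
    [0, 0, 0, 0, 0]
  ]
}}

```text
time_s: 11.58
tool_pos: [0.5309, 0.258, -0.0163]
tool_rot: [-180.0, 0.0, 11.7]
force: [-0.4, -0.2, 0.4]
grip_width: 0.0153
```

Request:
{"op": "servo_tool", "data": {
  "targets": [
    [0, 0, 0, -0.005, 0],
    [0, 0, 0, -0.01, 0],
    [0, -0.02, 0, -0.01, 0],
    [0, -0.045, 0, -0.01, 0],
    [0, -0.07, 0, -0.01, 0]
  ]
}}

```text
time_s: 12.2
tool_pos: [0.4617, 0.2434, -0.0061]
tool_rot: [180.0, 0.0, 11.7]
force: [-0.3, 0.6, -1.7]
grip_width: 0.0156
```

Request:
{"op": "servo_tool", "data": {
  "targets": [
    [0, -0.025, 0, 0, 0],
    [0, -0.05, 0, 0, 0],
    [0, -0.06, 0, 0, 0],
    [0, -0.06, 0, 0, 0]
  ]
}}

```text
time_s: 12.7
tool_pos: [0.404, 0.2312, -0.006]
tool_rot: [180.0, -0.1, 11.7]
force: [-0.2, -0.1, -1.6]
grip_width: 0.0153
```

```bash
python3 mv.py .5 .1 .05 11.67; python3 - <<'E'
from cell import imaging
from h import *
for c in("side","top"):
    r=imaging.read_camera(c); np.savez(f"{c}4.npz",**r); cv2.imwrite(f"pics/{c}4.png",r["frame"])
b=(240,200,380,360); a=r["frame"]
s=load("side4.npz")["frame"]; cv2.imwrite("pics/st4.png",np.hstack([cv2.resize(s[b[1]:b[3],b[0]:b[2]],(400,457)),cv2.resize(a[160:300,180:320],(400,457))]))
E
```

```text
t 12.7 pos [ 0.404   0.2312 -0.006 ] [ 1.7995e+02 -6.0000e-02  1.1740e+01] F [-0.2 -0.1 -1.6] w 0.0153 q [  21.   17.  -59.  119.   18.   53. -126.]
shift 0.0673 0.1480 -0.0560 turn 0.0012 rows>= 2.9
```

View pics/st4.png

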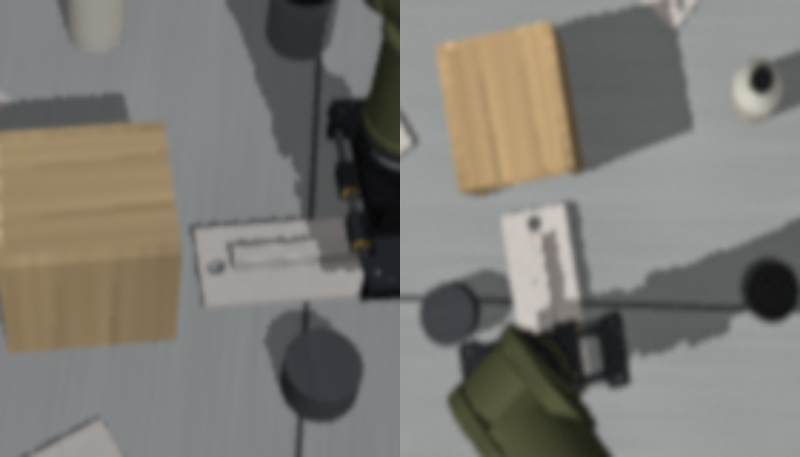

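Request:
{"op": "servo_tool", "data": {
  "targets": [
    [0, 0, 0, -0.03, 0],
    [0, 0, 0, -0.075, 0],
    [0, 0, 0, -0.12, 0],
    [0, 0, 0, -0.165, 0],
    [0, 0, 0, -0.165, 0]
  ]
}}

```text
time_s: 13.42
tool_pos: [0.4071, 0.233, 0.1624]
tool_rot: [180.0, -0.5, 11.7]
force: [0.5, 0.4, -1.9]
grip_width: 0.0158
```

```bash
python3 mv.py .5 .12 .16 178.7
```

```text
t 13.425 pos [0.4071 0.233  0.1624] [179.99  -0.47  11.7 ] F [ 0.5  0.4 -1.9] w 0.0158 q [  34.   -2.  -64.  109.   -2.   71. -109.]
shift 0.0680 0.1294 0.0024 turn -2.9147 rows>= 16.2
```

Request:
{"op": "servo_tool", "data": {
  "targets": [
    [0, 0.025, 0.04, 0.0, -0.15],
    [0, 0.05, 0.085, 0, -0.3],
    [0, 0.068, 0.129, 0, -0.46],
    [0, 0.068, 0.129, 0, -0.62],
    [0, 0.068, 0.129, 0, -0.78]
  ]
}}

```text
time_s: 14.05
tool_pos: [0.4964, 0.1182, 0.157]
tool_rot: [-179.8, 0.0, 56.6]
force: [-0.3, 0.7, -3.1]
grip_width: 0.0153
```

Request:
{"op": "servo_tool", "data": {
  "targets": [
    [0, 0, 0, 0, -0.16],
    [0, 0, 0, 0, -0.32],
    [0, 0, 0, 0, -0.48],
    [0, 0, 0, 0, -0.64],
    [0, 0, 0, 0, -0.8]
  ]
}}

```text
time_s: 14.68
tool_pos: [0.4964, 0.1187, 0.1573]
tool_rot: [-179.9, -0.0, 102.6]
force: [-0.3, -0.4, -1.6]
grip_width: 0.0157
```

```bash
python3 mv.py .5 .12 .16 178.7
```

```text
t 14.675 pos [0.4964 0.1187 0.1573] [-1.7992e+02 -5.0000e-02  1.0257e+02] F [-0.3 -0.4 -1.6] w 0.0157 q [ 46.  10. -67. 104.  10.  72. -12.]
shift 0.0004 0.0038 -0.0027 turn -1.3287 rows>= 7.4
```

Request:
{"op": "servo_tool", "data": {
  "targets": [
    [0, 0, 0, 0, -0.17],
    [0, 0, 0, 0, -0.34],
    [0, 0, 0, 0, -0.51],
    [0, 0, 0, 0, -0.68],
    [0, 0, 0, 0, -0.85]
  ]
}}

```text
time_s: 15.3
tool_pos: [0.4965, 0.1188, 0.1574]
tool_rot: [180.0, -0.1, 151.3]
force: [0.1, 0.4, -1.6]
grip_width: 0.0158
```

Request:
{"op": "servo_tool", "data": {
  "targets": [
    [0, 0, 0, 0, -0.16],
    [0, 0, 0, 0, -0.32],
    [0, 0, 0, 0, -0.46],
    [0, 0, 0, 0, -0.46]
  ]
}}

```text
time_s: 15.8
tool_pos: [0.4965, 0.1189, 0.1577]
tool_rot: [179.9, -0.1, 177.2]
force: [0.3, -0.3, -2.4]
grip_width: 0.0156
```

```bash
python3 mv.py .588 -.175 .16 178.7
```

```text
t 15.8 pos [0.4965 0.1189 0.1577] [ 1.7994e+02 -7.0000e-02  1.7723e+02] F [ 0.3 -0.3 -2.4] w 0.0156 q [ 53.  15. -77. 104.  15.  73.  59.]
shift -0.1056 -0.2891 -0.0023 turn -0.0257 rows>= 5.1
```

Request:
{"op": "servo_tool", "data": {
  "targets": [
    [0, -0.018, -0.048, 0, 0],
    [0, -0.036, -0.096, 0, 0],
    [0, -0.054, -0.144, 0, 0],
    [0, -0.072, -0.192, 0, -0.02],
    [0, -0.072, -0.192, 0, -0.026]
  ]
}}

```text
time_s: 16.42
tool_pos: [0.5602, -0.0824, 0.1571]
tool_rot: [180.0, -0.1, 178.1]
force: [-0.6, 0.6, -2.2]
grip_width: 0.0153
```

```bash
python3 mv.py .588 -.175 .16 178.7
```

```text
t 16.425 pos [ 0.5602 -0.0824  0.1571] [ 1.7998e+02 -6.0000e-02  1.7814e+02] F [-0.6  0.6 -2.2] w 0.0153 q [ 62.  23. -70.  97.  22.  76.  77.]
shift -0.0308 -0.0916 -0.0029 turn -0.0098 rows>= 1.6
```

Request:
{"op": "servo_tool", "data": {
  "targets": [
    [0, -0.015, -0.046, 0, -0.01],
    [0, -0.031, -0.0916, 0, -0.01],
    [0, -0.031, -0.0916, 0.05, -0.01],
    [0, -0.031, -0.0916, 0.1, -0.01],
    [0, -0.031, -0.0916, 0.13, -0.01]
  ]
}}

```text
time_s: 17.05
tool_pos: [0.5869, -0.1673, 0.0251]
tool_rot: [179.9, -0.2, 179.3]
force: [0.3, -0.2, -1.8]
grip_width: 0.0152
```

Request:
{"op": "servo_tool", "data": {
  "targets": [
    [0, 0, 0, 0.02, 0],
    [0, 0, 0, 0.034, 0],
    [0, 0, 0, 0.037, 0],
    [0, 0, 0, 0.037, 0]
  ]
}}

```text
time_s: 17.55
tool_pos: [0.5893, -0.1685, -0.0075]
tool_rot: [-180.0, 0.1, 179.4]
force: [0.2, 0.2, -1.4]
grip_width: 0.0155
```

```bash
python3 mv.py .588 -.175 -.0155 178.7
```

```text
t 17.55 pos [ 0.5893 -0.1685 -0.0075] [-1.7998e+02  7.0000e-02  1.7936e+02] F [ 0.2  0.2 -1.4] w 0.0155 q [ 58.  38. -58.  99.  36.  64.  78.]
shift 0.0012 -0.0066 0.0080 turn 0.0115 rows>= 0.2
```

Lower onto the bench and fix y; then release.

Request:
{"op": "servo_tool", "data": {
  "targets": [
    [0, 0, -0.006, 0, 0.01],
    [0, 0, -0.006, 0.004, 0.01],
    [0, 0, -0.006, 0.0085, 0.01],
    [0, 0, -0.006, 0.0085, 0.01]
  ]
}}

```text
time_s: 18.05
tool_pos: [0.5887, -0.1748, -0.0163]
tool_rot: [-179.9, 0.0, 178.8]
force: [-1.4, -1.4, 3.0]
grip_width: 0.016
```

Request:
{"op": "servo_tool", "data": {
  "targets": [
    [40, 0, 0, 0, 0],
    [40, 0, 0, 0, 0],
    [40, 0, 0, 0, 0],
    [40, 0, 0, 0, 0]
  ]
}}

```text
time_s: 18.55
tool_pos: [0.5885, -0.1743, -0.0168]
tool_rot: [180.0, -0.0, 178.8]
force: [0.0, -0.0, -0.2]
grip_width: 0.0346
```

Request:
{"op": "servo_tool", "data": {
  "targets": [
    [40, 0, 0, -0.02, 0],
    [40, 0, 0, -0.04, 0],
    [40, 0.05, 0, -0.04, 0],
    [40, 0.1, 0, -0.04, 0],
    [40, 0.116, 0, -0.04, 0]
  ]
}}

```text
time_s: 19.18
tool_pos: [0.4699, -0.1726, 0.0239]
tool_rot: [-179.8, -0.1, 178.8]
force: [1.3, -0.7, 0.2]
grip_width: 0.0349
```

```bash
python3 mv.py .472 -.172 -.0165 178.7; python3 - <<'E'
from cell import imaging
from h import *
for c in("side","top"):
    r=imaging.read_camera(c); np.savez(f"{c}5.npz",**r)
s=load("side5.npz")["frame"]; cv2.imwrite("pics/st5.png",np.hstack([cv2.resize(s[80:220,230:370],(400,400)),cv2.resize(r["frame"][140:280,310:450],(400,400))]))
E
```

```text
t 19.175 pos [ 0.4699 -0.1726  0.0239] [-1.7983e+02 -1.2000e-01  1.7877e+02] F [ 1.3 -0.7  0.2] w 0.0349 q [ 77.  24. -69. 113.  26.  60.  85.]
shift -0.0021 0.0006 0.0404 turn 0.0013 rows>= 0.7
```

View pics/st5.png

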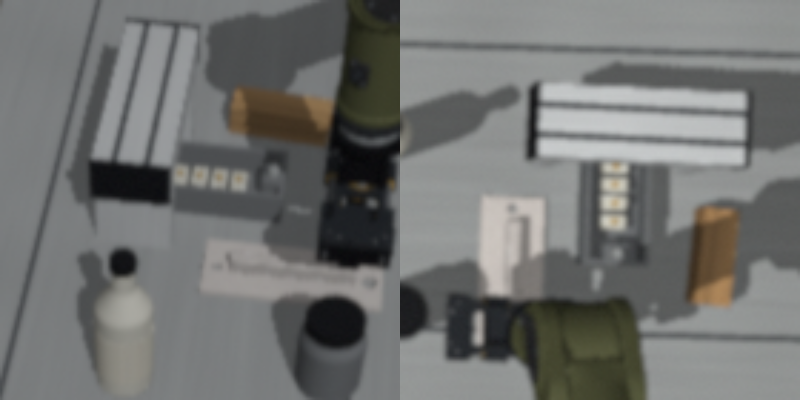

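```bash
cat > m5.py <<'E'
from fitbox import *
T=load("top5.npz");S=load("side5.npz")
z=.006
Et=[(0,[.1,-.04,z],[.1,.04,z]),(0,[.02,.04,z],[.1,.04,z]),(0,[.02,-.04,z],[.1,-.04,z])]
Es=[(1,[.1,-.04,z],[.1,.04,z]),(1,[-.09,.04,z],[.1,.04,z]),(1,[-.1,.01,z],[-.1,.04,z]),(1,[.03,-.04,z],[.1,-.04,z])]
q0=[.53,-.172,-.02]
qt=fit([T,S],Et,q0);print("top",qt)
qs=fit([T,S],Es,q0);print("side",qs)
draw(T,qt,Et,0,6,(320,190,390,260),"pics/ct.png");draw(S,qs,Es,1,6,(290,150,380,200),"pics/cs.png")
a=cv2.imread("pics/ct.png");b=cv2.imread("pics/cs.png");
h=max(a.shape[0],b.shape[0]);f=lambda i:cv2.copyMakeBorder(i,0,h-i.shape[0],0,0,cv2.BORDER_CONSTANT)
im=np.hstack([f(a),f(b)]);cv2.imwrite("pics/cc.png",cv2.resize(im,None,fx=.8,fy=.8))
# box again
T["ign"]=np.zeros((420,560),bool);S["ign"]=np.zeros((420,560),bool)
S["ign"][105:140,308:]=1;S["ign"][:,335:]=1;S["ign"][150:,:]=1; T["ign"][205:,400:]=1; T["ign"][:,:370]|=False; T["ign"][200:,:372]=1;T["ign"][228:]=1
print(fitbox([(T,(345,160,440,245))],[.646,-.301,-.024]))
print(fitbox([(S,(250,75,345,178))],[.646,-.301,-.024]))
E
python3 m5.py
```

```text
edge 0 cam 0 n 40 med -0.05 mad 0.12
  edge 1 cam 0 n 40 med -0.04 mad 0.01
  edge 2 cam 0 n 40 med -0.03 mad 0.23
top [ 0.52530891 -0.17502513 -0.02089812]
  edge 0 cam 1 n 40 med 0.07 mad 0.16
  edge 1 cam 1 n 28 med 0.40 mad 0.35
  edge 2 cam 1 n 40 med -0.04 mad 0.02
  edge 3 cam 1 n 40 med -0.05 mad 0.18
side [ 0.52872556 -0.17470444  0.0062893 ]
(array([ 0.64552548, -0.30229904, -0.02214418]), np.float64(3.027950877092825))
(array([ 0.64740033, -0.29990812, -0.02017581]), np.float64(3.702539794745416))
```

View pics/cc.png

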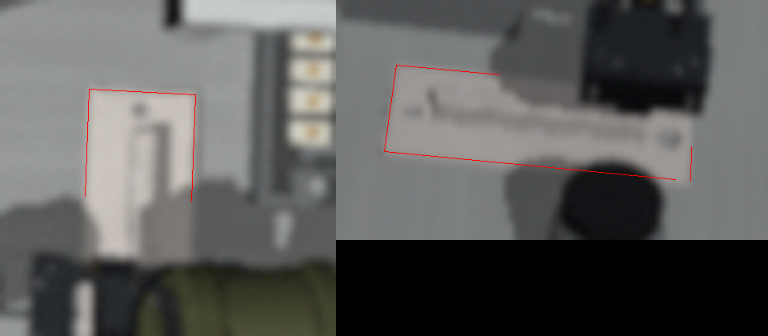

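```bash
cat > m6.py <<'E'
from fitbox import *
T=load("top0.npz");S=load("side0.npz")
print("pin top",ray(T,[385.7,228.2],.0485),"side",ray(S,[325.5,139.0],.0485))
for r,n in((T,"top"),(S,"side")):
    roi=(372,214,400,238) if n=="top" else (310,125,340,160)
    g=r["frame"][roi[1]:roi[3],roi[0]:roi[2]].mean(-1)
    im=np.clip((g-30)*1.8,0,255).astype(np.uint8); im=cv2.cvtColor(cv2.resize(im,None,fx=16,fy=16,interpolation=cv2.INTER_CUBIC),cv2.COLOR_GRAY2BGR)
    for p,c in(([.6456,-.3022,-.022],(0,0,255)),([.6475,-.3,-.02],(0,255,0))) :
        a=np.linspace(0,2*np.pi,40)
        for z,rad in((.0485,.005),(.04,.007)):
            X=np.c_[-.085+rad*np.cos(a),rad*np.sin(a),a*0+z]
            q=((proj(r,W(p,X))-[roi[0],roi[1]]+.5)*16).astype(np.int32); cv2.polylines(im,[q],True,c,1)
        q=((proj(r,W(p,[[-.02,.04,.04],[-.1,.04,.04],[-.1,-.04,.04],[-.02,-.04,.04]]))-[roi[0],roi[1]]+.5)*16).astype(np.int32); cv2.polylines(im,[q],False,c,1)
    cv2.imwrite(f"pics/pin{n}.png",im)
# side cover refit
T=load("top5.npz");S=load("side5.npz"); z=.006
Es=[(1,[.1,-.04,z],[.1,.04,z]),(1,[.01,.04,z],[.1,.04,z]),(1,[-.1,.01,z],[-.1,.04,z]),(1,[.05,-.04,z],[.1,-.04,z])]
print("side",fit([T,S],Es,[.528,-.174,-.02]))
E
python3 m6.py; cd pics; python3 -c "
import cv2,numpy as np
a=cv2.imread('pintop.png');b=cv2.imread('pinside.png');h=560
print(a.shape,b.shape)
a=cv2.copyMakeBorder(a,0,b.shape[0]-a.shape[0],0,0,0)
cv2.imwrite('pins.png',cv2.resize(np.hstack([a,b]),None,fx=.85,fy=.85))"
```

```text
pin top [ 0.55820099 -0.29858016  0.0485    ] side [ 0.56168747 -0.29259106  0.0485    ]
  edge 0 cam 1 n 40 med -0.03 mad 0.02
  edge 1 cam 1 n 40 med 0.21 mad 0.13
  edge 2 cam 1 n 40 med -0.04 mad 0.01
  edge 3 cam 1 n 40 med -0.30 mad 0.24
side [ 0.52839046 -0.17219787 -0.01966929]
(384, 448, 3) (560, 480, 3)
```

View pics/pins.png

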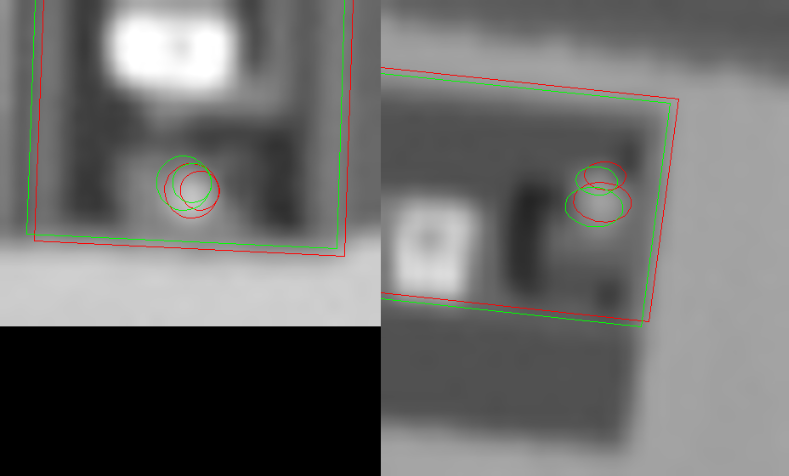

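Request:
{"op": "servo_tool", "data": {
  "targets": [
    [40, -0.004, 0.0, 0.0, 0],
    [40, -0.004, 0, 0.02, 0],
    [40, -0.004, 0, 0.036, 0],
    [40, -0.004, 0, 0.0405, 0],
    [40, -0.004, 0, 0.0405, 0]
  ]
}}

```text
time_s: 19.9
tool_pos: [0.4764, -0.1712, -0.018]
tool_rot: [179.9, -0.1, 178.9]
force: [1.0, 0.1, -0.5]
grip_width: 0.035
```

Request:
{"op": "servo_tool", "data": {
  "targets": [
    [0, 0, 0, 0, 0],
    [0, 0, 0, 0, 0],
    [0, 0, 0, 0, 0],
    [0, 0, 0, 0, 0],
    [0, 0, 0, 0, 0]
  ],
  "grip_force": 60
}}

```text
time_s: 20.52
tool_pos: [0.4764, -0.1722, -0.0173]
tool_rot: [-180.0, -0.0, 178.8]
force: [0.2, 0.2, -1.4]
grip_width: 0.0153
```

```bash
python3 mv.py .474 -.172 .05 178.8
```

```text
t 20.525 pos [ 0.4764 -0.1722 -0.0173] [-179.99   -0.    178.79] F [ 0.2  0.2 -1.4] w 0.0153 q [ 72.  28. -64. 114.  31.  57.  82.]
shift 0.0024 0.0001 -0.0673 turn -0.0001 rows>= 1.1
```

Request:
{"op": "servo_tool", "data": {
  "targets": [
    [0, 0, 0, -0.03, 0],
    [0, 0, 0, -0.056, 0],
    [0, -0.001, -0.045, -0.056, 0],
    [0, -0.002, -0.09, -0.056, 0],
    [0, -0.0027, -0.1264, -0.056, 0]
  ]
}}

```text
time_s: 21.15
tool_pos: [0.4757, -0.3006, 0.0384]
tool_rot: [-180.0, -0.1, 178.7]
force: [0.7, -0.3, -2.0]
grip_width: 0.0152
```

Request:
{"op": "servo_tool", "data": {
  "targets": [
    [0, 0, 0, 0, 0],
    [0, 0, 0, 0, 0]
  ]
}}

```text
time_s: 21.4
tool_pos: [0.4762, -0.2975, 0.0384]
tool_rot: [179.9, -0.0, 178.8]
force: [0.6, 0.3, -2.1]
grip_width: 0.0155
```

```bash
python3 mv.py .567 -.298 .0387 178.8; python3 - <<'E'
from cell import imaging
from h import *
for c in("side","top"):
    r=imaging.read_camera(c); np.savez(f"{c}7.npz",**r)
s=load("side7.npz")["frame"]; cv2.imwrite("pics/st7.png",np.hstack([cv2.resize(s[80:180,260:360],(400,400)),cv2.resize(r["frame"][150:270,340:460],(400,400))]))
E
```

```text
t 21.4 pos [ 0.4762 -0.2975  0.0384] [ 1.7993e+02 -4.0000e-02  1.7882e+02] F [ 0.6  0.3 -2.1] w 0.0155 q [ 81.  30. -64. 104.  30.  65.  96.]
shift -0.0908 0.0014 -0.0003 turn 0.0004 rows>= 1.5
```

View pics/st7.png

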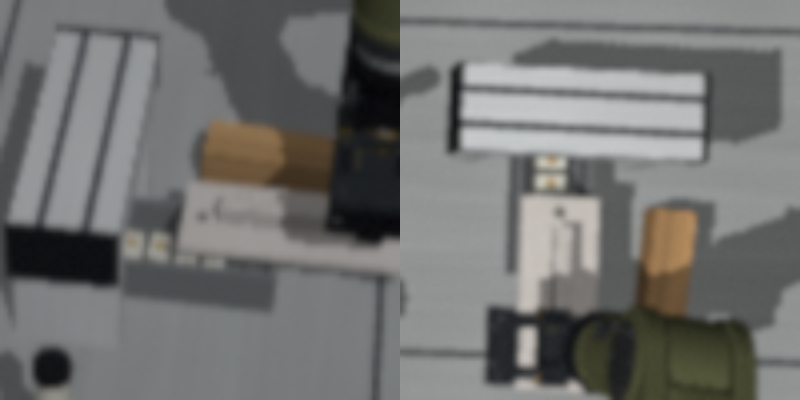

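```bash
cat > m7.py <<'E'
from h import *
T=load("top7.npz");S=load("side7.npz"); z=.0617
Et=[(0,[.1,-.04,z],[.1,.04,z]),(0,[.03,.04,z],[.1,.04,z]),(0,[.0,-.04,z],[.1,-.04,z])]
Es=[(1,[.1,-.04,z],[.1,.04,z]),(1,[-.05,.04,z],[.1,.04,z]),(1,[.03,-.04,z],[.1,-.04,z])]
q0=[.53,-.30,-.02]
qt=fit([T,S],Et,q0,rng=4);print("top",qt)
qs=fit([T,S],Es,q0,rng=4);print("side",qs)
draw(T,qt,Et,0,7,(360,170,420,250),"pics/ct.png");draw(S,qs,Es,1,6,(290,110,370,160),"pics/cs.png")
a=cv2.imread("pics/ct.png");b=cv2.imread("pics/cs.png");
h=max(a.shape[0],b.shape[0]);f=lambda i:cv2.copyMakeBorder(i,0,h-i.shape[0],0,0,cv2.BORDER_CONSTANT)
cv2.imwrite("pics/cc7.png",cv2.resize(np.hstack([f(a),f(b)]),None,fx=.85,fy=.85))
E
python3 m7.py
```

```text
edge 0 cam 0 n 40 med 0.04 mad 0.01
  edge 1 cam 0 n 40 med 0.45 mad 0.01
  edge 2 cam 0 n 40 med -0.55 mad 0.01
top [ 0.52696853 -0.30158594  0.01532997]
  edge 0 cam 1 n 40 med -0.05 mad 0.23
  edge 1 cam 1 n 40 med 0.67 mad 0.27
  edge 2 cam 1 n 40 med -0.33 mad 0.22
side [ 0.52985801 -0.29468248 -0.05619646]
```

View pics/cc7.png

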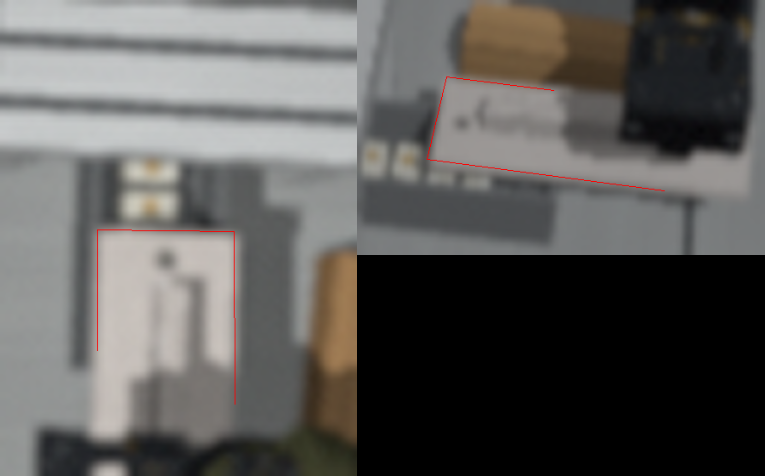

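```bash
cat > m7b.py <<'E'
from h import *
T=load("top7.npz");S=load("side7.npz")
for z in(.0617,):
  Et=[(0,[.1,-.04,z],[.1,.04,z]),(0,[.03,.04,z],[.1,.04,z]),(0,[.0,-.04,z],[.1,-.04,z])]
  Es=[(1,[.1,-.04,z],[.1,.04,z]),(1,[-.05,.04,z],[.1,.04,z]),(1,[.03,-.04,z],[.1,-.04,z])]
  qt=fit([T,S],Et,[.5251,-.3003,-.021],rng=2);print(z,"top",qt)
  qs=fit([T,S],Es,[.5284,-.2975,-.021],rng=2);print(z,"side",qs)
im=[]
for r,q,ci,roi in((T,[.5251,-.3003,-.021],0,(360,195,410,255)),(S,[.5284,-.2975,-.021],1,(290,110,370,160))):
  g=cv2.resize(r["frame"][roi[1]:roi[3],roi[0]:roi[2]],None,fx=8,fy=8,interpolation=cv2.INTER_CUBIC)
  for z,c in((.0617,(0,0,255)),(.0557,(0,255,0))):
    X=[[-.1,.04,z],[.1,.04,z],[.1,-.04,z],[-.1,-.04,z],[-.1,.04,z]]
    u=((proj(r,W(q,X))-roi[:2]+.5)*8).astype(np.int32); cv2.polylines(g,[u],False,c,1)
  im.append(g)
h=max(i.shape[0] for i in im)
cv2.imwrite("pics/o7.png",cv2.resize(np.hstack([cv2.copyMakeBorder(i,0,h-i.shape[0],0,0,cv2.BORDER_CONSTANT) for i in im]),None,fx=.75,fy=.75))
P=cloud(T); q=[.5251,-.3003,-.021]
d=P-[q[0],q[1],0]; c,s=np.cos(q[2]),np.sin(q[2]); lx=c*d[...,0]+s*d[...,1]; ly=-s*d[...,0]+c*d[...,1]
for a in np.arange(-.1,.1,.02):
  for lo,hi in((-.036,-.012),(.012,.036)):
    m=(lx>a)&(lx<a+.02)&(ly>lo)&(ly<hi)&(P[...,2]<.08); print("x%.2f y%.3f z %.4f n%d"%(a+.01,lo,np.median(P[m][:,2]) if m.any() else 0,m.sum()),end="; ")
  print()
E
python3 m7b.py
```

```text
edge 0 cam 0 n 40 med 0.05 mad 0.01
  edge 1 cam 0 n 40 med 0.45 mad 0.01
  edge 2 cam 0 n 40 med -0.55 mad 0.01
0.0617 top [ 0.5269627  -0.30155916  0.01488678]
  edge 0 cam 1 n 40 med -0.04 mad 0.23
  edge 1 cam 1 n 40 med 0.68 mad 0.27
  edge 2 cam 1 n 40 med -0.43 mad 0.12
0.0617 side [ 0.52984437 -0.29466916 -0.05498976]
x-0.09 y-0.036 z 0.0627 n10; x-0.09 y0.012 z 0.0601 n12; 
x-0.07 y-0.036 z 0.0000 n0; x-0.07 y0.012 z 0.0623 n22; 
x-0.05 y-0.036 z 0.0000 n0; x-0.05 y0.012 z 0.0615 n24; 
x-0.03 y-0.036 z 0.0000 n0; x-0.03 y0.012 z 0.0634 n5; 
x-0.01 y-0.036 z 0.0621 n35; x-0.01 y0.012 z 0.0611 n46; 
x0.01 y-0.036 z 0.0625 n41; x0.01 y0.012 z 0.0596 n59; 
x0.03 y-0.036 z 0.0608 n36; x0.03 y0.012 z 0.0601 n37; 
x0.05 y-0.036 z 0.0608 n40; x0.05 y0.012 z 0.0614 n36; 
x0.07 y-0.036 z 0.0612 n37; x0.07 y0.012 z 0.0610 n41; 
x0.09 y-0.036 z 0.0596 n44; x0.09 y0.012 z 0.0595 n44;
```

View pics/o7.png

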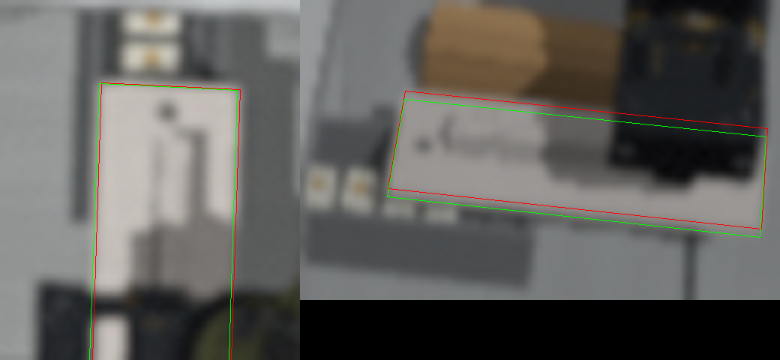

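Request:
{"op": "servo_tool", "data": {
  "targets": [
    [0, -0.03, 0.0002, 0, 0],
    [0, -0.06, 0.0005, 0, 0],
    [0, -0.09, 0.0008, 0, 0],
    [0, -0.11, 0.001, 0, 0],
    [0, -0.1205, 0.001, 0, 0]
  ]
}}

```text
time_s: 22.12
tool_pos: [0.5982, -0.2982, 0.0388]
tool_rot: [180.0, 0.0, 179.0]
force: [0.2, 1.2, -1.6]
grip_width: 0.0157
```

Request:
{"op": "servo_tool", "data": {
  "targets": [
    [0, 0, 0, 0, 0],
    [0, 0, 0, 0, 0],
    [0, 0, 0, 0, 0]
  ]
}}

```text
time_s: 22.5
tool_pos: [0.5962, -0.3005, 0.0388]
tool_rot: [-180.0, -0.0, 178.8]
force: [-0.5, 0.7, -2.4]
grip_width: 0.0156
```

```bash
python3 mv.py .5967 -.299 .0387 178.77; python3 - <<'E'
from cell import imaging
from h import *
for c in("side","top"):
    r=imaging.read_camera(c); np.savez(f"{c}8.npz",**r)
s=load("side8.npz")["frame"]; cv2.imwrite("pics/st8.png",np.hstack([cv2.resize(s[110:170,270:345],(500,400),interpolation=2),cv2.resize(r["frame"][190:250,355:415],(400,400),interpolation=2)]))
E
```

```text
t 22.5 pos [ 0.5962 -0.3005  0.0388] [-1.7997e+02 -4.0000e-02  1.7876e+02] F [-0.5  0.7 -2.4] w 0.0156 q [ 65.  40. -58.  89.  35.  71.  90.]
shift -0.0005 0.0015 0.0001 turn -0.0001 rows>= 0.0
```

View pics/st8.png

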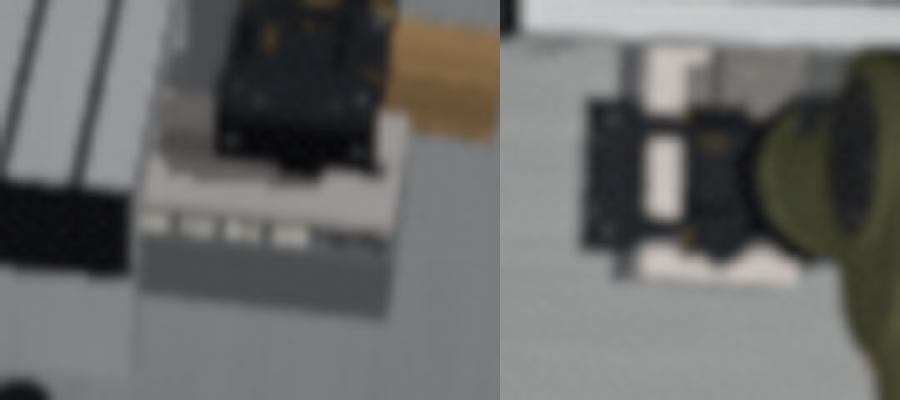

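```bash
cat > ov.py <<'E'
from h import *
import sys
n=sys.argv[1]; h0=float(sys.argv[2]) # underside
T=load(f"top{n}.npz");S=load(f"side{n}.npz"); im=[]
for r,q,roi in((T,[.6460,-.3015,-.022],(365,195,415,250)),(S,[.648,-.2995,-.021],(280,115,345,170))):
  g=cv2.resize(r["frame"][roi[1]:roi[3],roi[0]:roi[2]],None,fx=10,fy=10,interpolation=cv2.INTER_CUBIC)
  g=np.clip(g.astype(float)*1.4,0,255).astype(np.uint8)
  for z,c in((h0+.006,(0,0,255)),(h0,(0,255,0)),(.04,(255,128,0)),(0,(255,255,0))):
    X=[[0.02,.04,z],[-.1,.04,z],[-.1,-.04,z],[.02,-.04,z]]
    u=((proj(r,W(q,X))-roi[:2]+.5)*10).astype(np.int32); cv2.polylines(g,[u],False,c,1)
  im.append(g)
h=max(i.shape[0] for i in im)
m=np.hstack([cv2.copyMakeBorder(i,0,h-i.shape[0],0,0,cv2.BORDER_CONSTANT) for i in im])
cv2.imwrite(f"pics/ov{n}.png",cv2.resize(m,None,fx=800/m.shape[1],fy=800/m.shape[1]))
E
python3 ov.py 8 .0561
```

```text
(no output)
```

View pics/ov8.png

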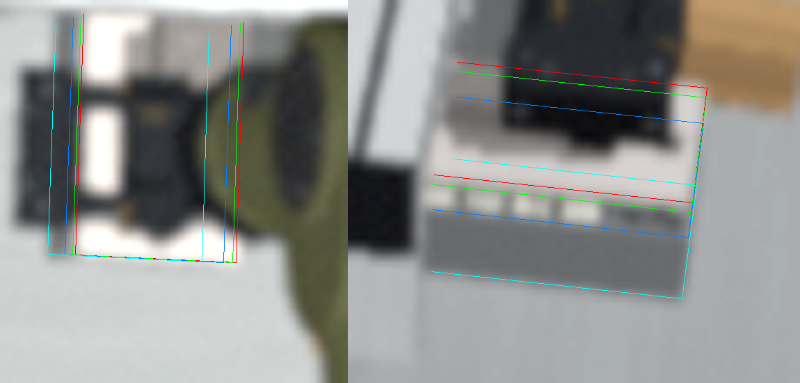

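Request:
{"op": "servo_tool", "data": {
  "targets": [
    [0, -0.0005, 0.001, 0, 0],
    [0, -0.0005, 0.001, 0.003, 0],
    [0, -0.0005, 0.001, 0.006, 0],
    [0, -0.0005, 0.001, 0.006, 0]
  ]
}}

```text
time_s: 23.1
tool_pos: [0.5972, -0.299, 0.0322]
tool_rot: [180.0, -0.0, 178.8]
force: [-0.8, 0.1, -2.1]
grip_width: 0.0156
```

Request:
{"op": "servo_tool", "data": {
  "targets": [
    [0, 0, 0, 0.002, 0],
    [0, 0, 0, 0.004, 0],
    [0, 0, 0, 0.004, 0]
  ]
}}

```text
time_s: 23.48
tool_pos: [0.5978, -0.2991, 0.0298]
tool_rot: [-180.0, 0.0, 178.8]
force: [-3.1, 0.3, 4.1]
grip_width: 0.0155
```

Request:
{"op": "servo_tool", "data": {
  "targets": [
    [0, 0.0015, 0, 0, 0],
    [0, 0.0015, 0, 0.002, 0],
    [0, 0.0015, 0, 0.002, 0]
  ]
}}

```text
time_s: 23.85
tool_pos: [0.5956, -0.2991, 0.0258]
tool_rot: [180.0, -0.1, 178.8]
force: [-0.2, -0.6, -1.9]
grip_width: 0.0155
```

Request:
{"op": "servo_tool", "data": {
  "targets": [
    [0, 0, 0, 0.0015, 0],
    [0, 0, 0, 0.003, 0],
    [0, 0, 0, 0.003, 0]
  ]
}}

```text
time_s: 24.22
tool_pos: [0.5959, -0.2989, 0.0235]
tool_rot: [180.0, -0.0, 178.8]
force: [-0.9, 0.7, -1.7]
grip_width: 0.0157
```

Request:
{"op": "servo_tool", "data": {
  "targets": [
    [0, 0, 0, 0.001, 0],
    [0, 0, 0, 0.002, 0],
    [0, 0, 0, 0.002, 0]
  ]
}}

```text
time_s: 24.6
tool_pos: [0.5959, -0.2989, 0.0227]
tool_rot: [-180.0, -0.0, 178.8]
force: [-4.5, 1.3, 4.5]
grip_width: 0.0154
```

```bash
python3 mv.py .5967 -.299 .0227 178.77
```

```text
t 24.6 pos [ 0.5959 -0.2989  0.0227] [-1.7997e+02 -3.0000e-02  1.7880e+02] F [-4.5  1.3  4.5] w 0.0154 q [ 64.  41. -57.  90.  36.  69.  90.]
shift -0.0008 -0.0001 0.0000 turn 0.0006 rows>= 0.0
```

Request:
{"op": "servo_tool", "data": {
  "targets": [
    [0, 0, 0, 0.001, 0],
    [0, 0, 0, 0.001, 0]
  ]
}}

```text
time_s: 24.85
tool_pos: [0.5959, -0.2989, 0.0226]
tool_rot: [-180.0, -0.0, 178.8]
force: [-6.6, 2.0, 11.1]
grip_width: 0.0156
```

Request:
{"op": "servo_tool", "data": {
  "targets": [
    [40, 0, 0, -0.001, 0],
    [40, 0, 0, -0.001, 0],
    [40, 0, 0, -0.001, 0],
    [40, 0, 0, -0.001, 0],
    [40, 0, 0, -0.001, 0]
  ]
}}

```text
time_s: 25.48
tool_pos: [0.5963, -0.2993, 0.0218]
tool_rot: [-180.0, 0.0, 178.8]
force: [0.9, -0.7, 1.3]
grip_width: 0.0347
```

Request:
{"op": "servo_tool", "data": {
  "targets": [
    [40, 0, 0, -0.03, 0],
    [40, 0, 0, -0.06, 0],
    [40, 0.03, 0, -0.1, 0],
    [40, 0.09, 0, -0.13, 0],
    [40, 0.14, 0, -0.15, 0]
  ]
}}

```text
time_s: 26.1
tool_pos: [0.4552, -0.2957, 0.1724]
tool_rot: [180.0, 0.0, 178.9]
force: [-1.3, -2.2, 3.0]
grip_width: 0.0349
```

Request:
{"op": "servo_tool", "data": {
  "targets": [
    [40, 0, 0.06, 0, 0],
    [40, 0, 0.12, 0, 0],
    [40, 0, 0.18, 0, 0],
    [40, 0, 0.2, 0, 0]
  ]
}}

```text
time_s: 26.6
tool_pos: [0.4601, -0.0919, 0.1713]
tool_rot: [-179.8, -0.1, 179.1]
force: [0.3, -0.9, -0.0]
grip_width: 0.0346
```

```bash
python3 mv.py .5967 -.299 .0227 178.77; python3 - <<'E'
from cell import imaging
from h import *
for c in("side","top"):
    r=imaging.read_camera(c); np.savez(f"{c}9.npz",**r); cv2.imwrite(f"pics/{c}9.png",r["frame"])
E
python3 ov.py 9 .04
```

```text
t 26.6 pos [ 0.4601 -0.0919  0.1713] [-1.7984e+02 -7.0000e-02  1.7910e+02] F [ 0.3 -0.9 -0. ] w 0.0346 q [ 89.  -3. -78. 108.  -3.  73. 101.]
shift -0.1398 -0.2050 0.1486 turn 0.0058 rows>= 4.8
```

View pics/ov9.png

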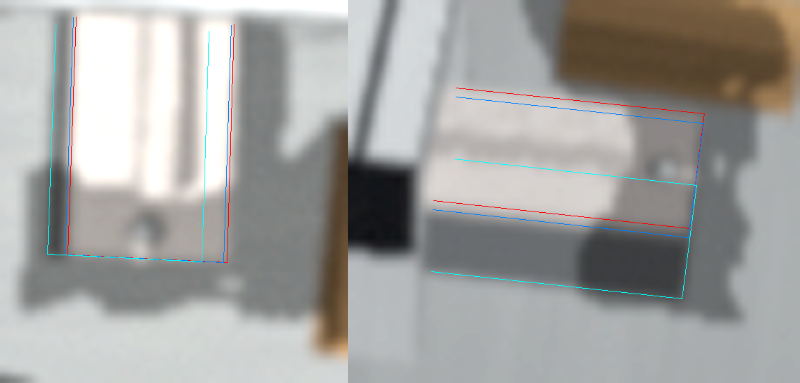

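View pics/side9.png

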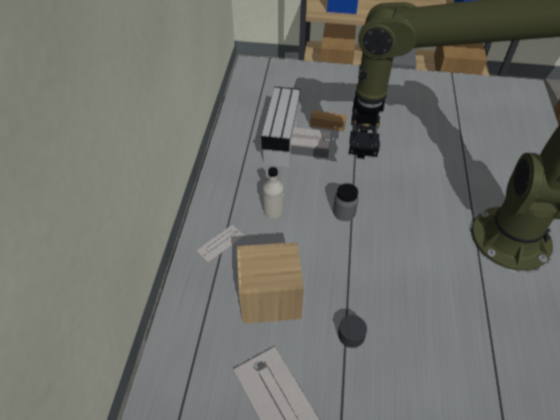

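```bash
python3 - <<'E'
from h import *
for n,q in(("top",[.6460,-.3015,-.022]),("side",[.648,-.2995,-.021])):
    P=cloud(load(n+"9.npz")); d=P-[q[0],q[1],0]; c,s=np.cos(q[2]),np.sin(q[2]); lx=c*d[...,0]+s*d[...,1]; ly=-s*d[...,0]+c*d[...,1]
    m=(lx>-.097)&(lx<.014)&(abs(ly)>.012)&(abs(ly)<.036)&(abs(P[...,2]-.046)<.02)
    A=np.c_[lx[m],ly[m],np.ones(m.sum())]; k=np.linalg.lstsq(A,P[m][:,2],rcond=None)[0]; print(n,m.sum(),"slope x,y",k[:2].round(4),"z at 0",k[2].round(4), "±",(P[m][:,2]-A@k).std()/np.sqrt(m.sum())/.033)
    h=(abs(lx)<.5)
z=.046
T=load("top9.npz");S=load("side9.npz")
Es=[(0,[-.1,-.04,z],[-.1,.04,z]),(0,[-.095,.04,z],[.0,.04,z]),(0,[-.095,-.04,z],[.0,-.04,z])]
print(fit([T],Es,[.646,-.3015,-.022],rng=2))
print(fit([S],Es,[.648,-.2995,-.022],rng=2))
for n in("top","side"):
    a=load(n+"0.npz")["frame"].astype(float);b=load(n+"9.npz")["frame"].astype(float); print(n,cv2.absdiff(a,b).mean())
E
```

```text
top 420 slope x,y [-0.0052 -0.0071] z at 0 0.0454 ± 0.004360007459393296
side 249 slope x,y [ 0.0048 -0.0214] z at 0 0.0465 ± 0.0066599911168798735
  edge 0 cam 0 n 40 med -0.01 mad 0.25
  edge 1 cam 0 n 40 med 0.20 mad 0.01
  edge 2 cam 0 n 40 med -0.32 mad 0.26
[ 0.64634694 -0.30084764 -0.01422277]
  edge 0 cam 0 n 40 med -0.00 mad 0.19
  edge 1 cam 0 n 40 med 0.10 mad 0.17
  edge 2 cam 0 n 9 med -1.09 mad 0.01
[ 0.64964833 -0.2930651  -0.00261772]
top 11.02234126984127
side 7.729455782312925
```

View pics/top9.png

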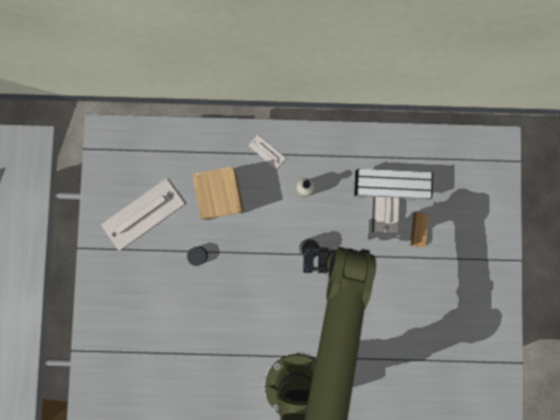

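```bash
python3 - <<'E'
from cell import ticket,monitor
print(ticket.sign_off()); o=monitor.get_obs(); print(o["time_s"],o["force"])
E
```

```text
the job is handed in; nothing more can be done
None
the job is handed in; nothing more can be done
```

I took the cover out of the cubby, turned it half round and laid it on free bench. I then re-gripped it by the large-hole end, slid it level under the fence and lowered it over both pins. I let go and handed the job in at about 27 s. `sign_off` gave no verdict.

**Last checks:**
- **Seating:** the tool stopped at 22.7 mm on the box, exactly the height predicted from the bench grip. Depth puts the plate's top at 45.4 mm (top camera) and 46.5 mm (side camera), against 46 mm for a seated plate.
- **Flatness:** slope along the plate's length is about ±0.005 rad. A far end propped on the thin pin would read about 0.047 rad.
- **Position:** the plate's visible edges match the box outline in both pictures, and the thick pin shows in the large hole. The thin pin is hidden under the fence, so I only inferred that it is in its hole.
- **Other things:** in the last pictures the bottle, jar, tin and offcut stand where they did; I judged that by eye and did not measure it. The arm was clear of everything.

**What disagreed or failed:**
- **Tool height:** the reported tool height reads about 24 mm lower than the real fingertips. My first grasp closed on nothing above the rib. I found the offset by touching down lightly on the plate and allowed for it from then on.
- **First lowering:** the plate caught on a pin bevel at about 7 N. A 1.5 mm shift towards the robot freed it.
- **Side camera:** depth gave a 0.02 rad sideways slope, within about three standard errors, against 0.007 from the top camera. Its final edge fit was unreliable because a shadow covered part of the plate.

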